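Refit the welder's fuse block and test its terminal screws

ROBOT

A 6-joint arm with a two-finger parallel gripper is mounted at the origin on the work surface. World frame = base frame: x ahead of the robot, y to its left, z up, the work surface at z = 0. Lengths are in m, angles in rad, forces in N, time in s.
With the tool pointing down it reaches from about 0.3 to 0.775 m from the base axis. Payload 14.6 kg.
Tool frame: the origin (TCP) lies at the very end of the fingers, on their centre line; the grasp point (between the pads) lies 19 mm behind it; z points along the fingers, x is the direction in which the jaws open and shut, and the axes are right-handed (so a half turn about z gives the same grasp; the last joint's range is limited). The gripper opens to 94 mm and grips with 3 to 60 N. Pads are 16 mm wide; open, the fingers measure 119 mm over their backs; the gripper's body (75 mm by 177 mm) begins 78 mm behind the grasp point.
Start: joints at [1.188, 0.3, 1.521, -0, 1.321, -0.067], TCP at [0.171, 0.523, 0.205] pointing down, gripper open.
Joint ranges: [-3.03, 3.03], [-0.79, 2.21], [0.23, 2.52], [-1.04, 4.18], [0, 3.07], [-2.55, 2.55]. Speed limits (rad/s): [2.22, 2.22, 2.57, 3.14, 3.14, 3.14].

INTERFACE

Orientations are given as [roll, pitch, yaw] about the fixed x, y, z axes, in that order (R = Rz(yaw) Ry(pitch) Rx(roll)).
In Python, from station import ctrl gives the robot as it stands.
- The arm moves only by the shell command python3 -m inch 'ROWS' [FORCE]. ROWS is JSON, one flat list of numbers, 7 for each row, row after row: the shift along the tool's x, y, z in cm, then the turn, a rotation vector about the tool's x, y, z in rad, then the opening, from 0 (shut) to 1 (fully open). In form: [tx, ty, tz, wx, wy, wz, claw, tx, ty, tz, wx, wy, wz, claw, ...]. A call has 1 to 20 rows; each row shifts and turns the commanded pose from where the row before left it, along the tool's axes as they then stand; what a row does not reach is not made up. A row lasts 1/8 s, in which the tool goes at most 62.5 mm and 10.7 degrees, less where a joint would pass 70% of its speed; a pose out of reach is approached as far as the arm can. A call is refused whole if a number of a shift passes 6.25 or a number of a turn 0.188, either way. A call with a gripper value outside its range is refused whole. The fingers move at their own pace and stop on an object; FORCE is the grip in N (left out, the last holds). Time passes only in rows, so rows that do not move let the fingers close. It gives the time, the measured TCP pose, the force and the opening at its end, in the units of the state.
- ctrl.get_obs(): the state, without advancing time (a new reading comes with each control period).
- ctrl.camera(name): name is "side" or "top" or "wrist"; returns (picture, depth): 384x512x3 uint8, red, green, blue; 384x512 float32, m along the optical axis (not along the pixel's ray), 0 where there is no reading.
- ctrl.camera_params(name): a dict with "vertical_fov" (degrees; the focal length in pixels is half the picture's height over the tangent of half this angle, whatever the lens; pixels are square), "cx", "cy" (the principal point, pixels), "camera_from_world" (4x4, takes a point from world to camera coordinates); the wrist camera has in their place "mount" (4x4, takes a point from camera to tool coordinates, whose origin is the TCP and whose axes are the tool frame's). Camera axes: x right, y down, z forward; pixel columns grow to the right and rows downward; lengths in m; the calibration is good to about 2 mm. A picture is of the moment at which its call begins: read the wrist's pose just before it. camera_params takes no time and is no camera call.
- ctrl.hand_in(): hands the job in, once; it reports no verdict.
Trained networks look in the newest picture that a camera, given by its name, has taken for a name from the list of things; names that differ only in an ending like _2 or _b are one class to them, and where a whole thing is asked for, a point or a joint stands for the part that bears it (a point fixed in the world has none). Each returns a list of dicts, best first, with "score" (0 to 1); they miss things now and then, are a little off and sometimes report something else, mostly with a low value. They report only what shows in the picture. A call takes as long as a camera call. They do not tell look-alikes from the thing itself.
- ctrl.spot_in(camera, label): "bbox" ([centre column, centre row, width, height] in pixels, round what is visible of it).
- ctrl.place_of(camera, label): "centre" ([column, row] in pixels: a listed point, or the origin of a listed thing).
The state is a dict: "time_s": time; "qpos": joint angles; "joint_vel": joint speeds; "tau": joint torques, N m; "ee_pos": TCP position; "eef_rot": TCP orientation; "force": force on the tool from outside, world axes, zero at the start; "moment": the same for the moment, N m; "grip_width": finger opening in m.
Only numpy, scipy, OpenCV 4.12 (cv2) and the standard library are available. Lean on these libraries where they do the work, as an engineer would, in place of code of your own. Each camera call takes 0.05 s, during which the arm holds its last target. There are 200 camera calls.

TASK

Fit every fuse lying on the bench into a bay of the fuse block, one fuse to a bay, any free bay: press the spring contact in with one end under the hood, then tip the other end down so that the fuse lies fully home on the floor of its bay. With all the fuses home, test that the two tee screws beside the block hold, first the one at the robot's left, then the one at its right: lean on the bar clockwise (seen from above) with about 0.4 N m for half a second, never more than 0.8 N m, and let go. Leave the other things on the bench where they are.

Things in the scene. Friction and masses are not known exactly. Their poses are not given: they have to be found in the camera images.
- fuse_block: Fixed fuse block, four open bays side by side 58 mm apart, at the robot's left. Origin on the bench under the middle of the row; x runs along the bays from the tail wall to the spring end (roughly to the robot), y across the row. Base 190 x 230 mm (x -75 to +115), 12 mm thick. A seated fuse's axis lies 45 mm above the bench, its middle at x=0. Fingers fit round its barrel.
- tee_grip0 (a point): Centre of tee screw 0's bar, 71 mm above the bench, on the screw's vertical axis. Flat steel bar, 64 mm long (along this point's x axis), 12 mm thick, 18 mm high (62 to 80 mm above the bench), on a 14 mm shank. It stands on a fixed terminal just off the -y end of the fuse block (the robot's left): brass block 36 mm square, top 44 mm above the bench, on a black foot.
- tee_screw0 (a joint): Twist of tee screw 0 in rad, positive clockwise seen from above, 0 at rest. The screw is tight: it does not turn but its shank twists springily, 0.25 rad per N m (0.4 N m gives 0.1 rad), and springs back when let go.
- tee_grip1 (a point): Centre of tee screw 1's bar, 71 mm above the bench, on the screw's vertical axis. Flat steel bar, 64 mm long (along this point's x axis), 12 mm thick, 18 mm high (62 to 80 mm above the bench), on a 14 mm shank. It stands on a fixed terminal just off the +y end of the fuse block (the robot's right): brass block 36 mm square, top 44 mm above the bench, on a black foot.
- tee_screw1 (a joint): Twist of tee screw 1 in rad, positive clockwise seen from above, 0 at rest. The screw is tight: it does not turn but its shank twists springily, 0.25 rad per N m (0.4 N m gives 0.1 rad), and springs back when let go.
- bay0 (a point): Middle of bay 0 (0 at the block's -y end, 3 at its +y end): centre of a seated fuse, 45 mm above the bench; axes as the block's. Along x (mm): tail wall, inner face -55, 8 thick, axis high; floors 15 under the axis at -55..-35 and from +25, open between; low cheeks 36 mm apart over -55..-43 and +39..+51, tops 2 mm under the axis; hood from +53, 25 to 30 over the axis; housing from +72.
- contact0 (a joint): How far bay 0's spring contact is pressed in to +x (m): 0 free, 0.009 with a fuse seated, stop 0.024; 400 N/m, 2 N preload. 22 mm button on the bay axis, face at x=+46 mm when free. A fuse enters only tipped: tail raised 15 to 20 degrees, nose centre at axis height pushed to x=+60..63 under the hood, then the tail lowered past the wall; let go, the contact pushes it back to the wall.
- fuse0: Cartridge fuse, 110 mm long: round white ceramic barrel, 26 mm in diameter and 70 mm long, between two square copper end caps, 30 x 30 mm and 20 mm long; both ends alike, about 150 g. At the start it lies flat on the bench to the robot's right. Origin at its middle (15 mm above the bench), x along its axis. May be absent.
- bay1 (a point): Middle of bay 1 (0 at the block's -y end, 3 at its +y end): centre of a seated fuse, 45 mm above the bench; axes as the block's. Along x (mm): tail wall, inner face -55, 8 thick, axis high; floors 15 under the axis at -55..-35 and from +25, open between; low cheeks 36 mm apart over -55..-43 and +39..+51, tops 2 mm under the axis; hood from +53, 25 to 30 over the axis; housing from +72.
- contact1 (a joint): How far bay 1's spring contact is pressed in to +x (m): 0 free, 0.009 with a fuse seated, stop 0.024; 400 N/m, 2 N preload. 22 mm button on the bay axis, face at x=+46 mm when free. A fuse enters only tipped: tail raised 15 to 20 degrees, nose centre at axis height pushed to x=+60..63 under the hood, then the tail lowered past the wall; let go, the contact pushes it back to the wall.
- fuse1: Cartridge fuse, 110 mm long: round white ceramic barrel, 26 mm in diameter and 70 mm long, between two square copper end caps, 30 x 30 mm and 20 mm long; both ends alike, about 150 g. At the start it lies flat on the bench to the robot's right. Origin at its middle (15 mm above the bench), x along its axis. May be absent.
- bay2 (a point): Middle of bay 2 (0 at the block's -y end, 3 at its +y end): centre of a seated fuse, 45 mm above the bench; axes as the block's. Along x (mm): tail wall, inner face -55, 8 thick, axis high; floors 15 under the axis at -55..-35 and from +25, open between; low cheeks 36 mm apart over -55..-43 and +39..+51, tops 2 mm under the axis; hood from +53, 25 to 30 over the axis; housing from +72.
- contact2 (a joint): How far bay 2's spring contact is pressed in to +x (m): 0 free, 0.009 with a fuse seated, stop 0.024; 400 N/m, 2 N preload. 22 mm button on the bay axis, face at x=+46 mm when free. A fuse enters only tipped: tail raised 15 to 20 degrees, nose centre at axis height pushed to x=+60..63 under the hood, then the tail lowered past the wall; let go, the contact pushes it back to the wall.
- fuse2: Cartridge fuse, 110 mm long: round white ceramic barrel, 26 mm in diameter and 70 mm long, between two square copper end caps, 30 x 30 mm and 20 mm long; both ends alike, about 150 g. At the start it lies flat on the bench to the robot's right. Origin at its middle (15 mm above the bench), x along its axis. May be absent.
- bay3 (a point): Middle of bay 3 (0 at the block's -y end, 3 at its +y end): centre of a seated fuse, 45 mm above the bench; axes as the block's. Along x (mm): tail wall, inner face -55, 8 thick, axis high; floors 15 under the axis at -55..-35 and from +25, open between; low cheeks 36 mm apart over -55..-43 and +39..+51, tops 2 mm under the axis; hood from +53, 25 to 30 over the axis; housing from +72.
- contact3 (a joint): How far bay 3's spring contact is pressed in to +x (m): 0 free, 0.009 with a fuse seated, stop 0.024; 400 N/m, 2 N preload. 22 mm button on the bay axis, face at x=+46 mm when free. A fuse enters only tipped: tail raised 15 to 20 degrees, nose centre at axis height pushed to x=+60..63 under the hood, then the tail lowered past the wall; let go, the contact pushes it back to the wall.
- fuse3: Cartridge fuse, 110 mm long: round white ceramic barrel, 26 mm in diameter and 70 mm long, between two square copper end caps, 30 x 30 mm and 20 mm long; both ends alike, about 150 g. At the start it lies flat on the bench to the robot's right. Origin at its middle (15 mm above the bench), x along its axis. May be absent.
- big_nut: Bystander, to be left alone: thick dark steel collar (ring) lying flat, 46 mm across, 22 mm high, on the bench among the fuses.
- cup_a: Bystander, to be left alone: pink ceramic welding nozzle standing upright, 44 mm across, 66 mm high, beyond the fuses; origin under its centre.
- cup_b: Bystander, to be left alone: second such nozzle.
- spool: Bystander, to be left alone: wooden wire spool standing on its flange, 110 mm across, 60 mm high, beyond the fuse block.
- driver: Bystander, to be left alone: screwdriver 200 mm long lying on the bench beyond the block, handle 26 mm thick.
- spanner: Bystander, to be left alone: flat steel spanner, 180 mm long, lying at the robot's side of the fuses.
- tape_measure: Bystander, to be left alone: black tape measure, 70 x 35 mm, 65 mm high, near the robot; origin under its centre.
There are look-alikes about, which are no part of the job. What is shaped like the part that bears tee_grip0 but red is not meant.

How it is judged:
By the outcome, as a careful person would: the job done as asked, in the order asked, and still so for the second after the job is handed in, with the robot touching nothing.
Of fuse0, fuse1, fuse2, fuse3 only 3 to 4 are there at a start; the rules pass over those that are not, and their reading is None.
At some moment in a run one of fuse0, fuse1, fuse2, fuse3 may be knocked a few centimetres aside while the robot is not near it.
Once in a run the grip may slacken for a moment while it holds something.
It also fails if it takes over 210 s, if anything falls off the work surface, if the arm or the gripper's body presses on something with over 40 N, if the wrist force passes 120 N, or if a joint passes its speed limit or range.

## Working session

There is one attempt and no reset: what is moved stays moved. The work goes in short steps, Python scripts to look and compute and a shell command to move; the robot and the scene stay as the last step left them, time stands still between calls to the robot, and variables do not carry over. Pictures are saved under pics/ and viewed, about 12 in all and at most 16, crops included, and the job is handed in when it is done.

```bash
ls; mkdir -p pics
python3 - <<'E'
from station import ctrl
import cv2,numpy as np
o=ctrl.get_obs();print(o)
for c in ("top","side"):
    im,d=ctrl.camera(c);cv2.imwrite(f"pics/{c}0.png",im[...,::-1]);np.save(f"{c}0.npy",d)
    p=ctrl.camera_params(c);print(c,p)
    for n in ["fuse0","fuse_block","tee_grip0","tee_grip1","bay0","bay3","big_nut"]:
        print(n,[(np.round(r["centre"],1).tolist(),round(r["score"],2)) for r in ctrl.place_of(c,n)][:6])
print(ctrl.camera_params("wrist"))
E
```

```text
pics
{'time_s': 0.0, 'qpos': array([ 1.18838331e+00,  3.00489815e-01,  1.52157079e+00, -9.61814842e-06,
        1.32070103e+00, -6.65934690e-02]), 'joint_vel': array([ 5.96321607e-04,  4.54348728e-04,  8.86245468e-04,  9.03081300e-04,
        8.92480049e-04, -9.48148040e-05]), 'tau': array([ 9.66912557e-04, -5.31803298e+01, -3.52722323e+01,  7.08350586e-02,
        2.44040682e-02, -5.50211814e-05]), 'ee_pos': array([0.17073227, 0.52255622, 0.20488042]), 'eef_rot': array([-3.14152416e+00,  1.16700731e-03,  1.25497920e+00]), 'force': array([ 0.34320685, -0.3182379 , -0.45744785]), 'moment': array([-0.02265118, -0.01079265,  0.02962513]), 'grip_width': 0.09380906762503918}
top {'vertical_fov': 47.95674278258739, 'cx': 251.9273989966777, 'cy': 191.8977583628275, 'camera_from_world': array([[ 0.0100914 , -0.99994345,  0.00335599,  0.01949685],
       [-0.99237101, -0.01042727, -0.12284562,  0.5804032 ],
       [ 0.12287367, -0.00209071, -0.99242012,  1.11274241],
       [ 0.        ,  0.        ,  0.        ,  1.        ]])}
fuse0 [([388.2, 248.2], 0.94), ([342.5, 250.7], 0.84), ([393.4, 
[... 1448 characters left out ...]
5), ([178.0, 174.1], 0.45)]
bay0 [([255.3, 199.5], 0.77), ([245.0, 182.2], 0.68), ([251.3, 189.6], 0.62), ([240.1, 173.3], 0.57)]
bay3 [([255.3, 199.5], 0.77), ([245.0, 182.2], 0.68), ([251.3, 189.6], 0.62), ([240.1, 173.3], 0.57)]
big_nut [([286.7, 265.2], 0.72)]
{'vertical_fov': 66.58877558585093, 'cx': 252.0342422798734, 'cy': 186.870753860342, 'mount': array([[ 9.99999850e-01,  4.03073401e-04,  3.71558175e-04,
         8.52178832e-05],
       [-4.77719104e-04,  9.73196120e-01,  2.29976266e-01,
        -6.74295015e-02],
       [-2.68901658e-04, -2.29976409e-01,  9.73196167e-01,
        -1.80151814e-01],
       [ 0.00000000e+00,  0.00000000e+00,  0.00000000e+00,
         1.00000000e+00]])}
```

Run:
```python
import cv2
a=cv2.imread("pics/top0.png")[90:330,70:470];cv2.imwrite("pics/top0z.png",cv2.resize(a,(800,480),interpolation=cv2.INTER_CUBIC))
```

```text
(no output)
```

View pics/side0.png

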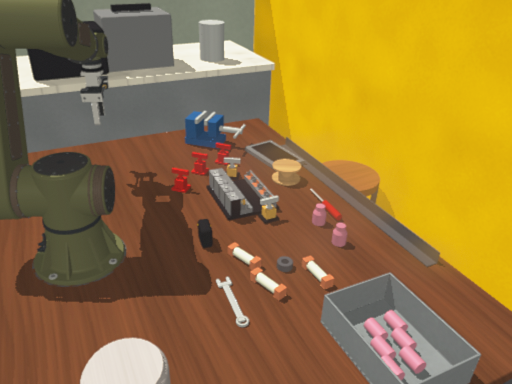

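View pics/top0z.png

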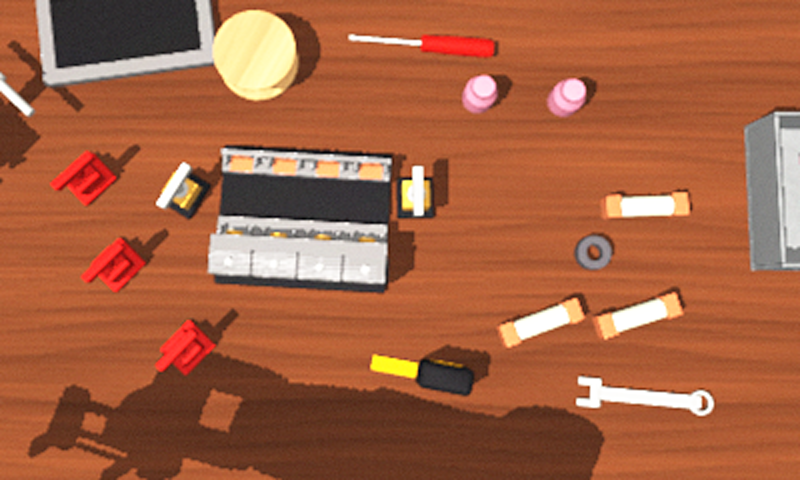

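```bash
cat > h.py <<'E'
import numpy as np,cv2
from scipy.spatial.transform import Rotation as R
from station import ctrl
def cam(name,o=None):
    p=ctrl.camera_params(name);f=192/np.tan(np.radians(p["vertical_fov"]/2))
    if "mount" in p:
        T=np.eye(4);T[:3,:3]=R.from_euler("xyz",o["eef_rot"]).as_matrix();T[:3,3]=o["ee_pos"];T=T@p["mount"]
    else: T=np.linalg.inv(p["camera_from_world"])
    return f,p["cx"],p["cy"],T
def onplane(c,uv,z):
    f,cx,cy,T=c;uv=np.atleast_2d(uv).astype(float)
    d=np.c_[(uv[:,0]-cx)/f,(uv[:,1]-cy)/f,np.ones(len(uv))]@T[:3,:3].T
    return T[:3,3]+d*((z-T[2,3])/d[:,2])[:,None]
def cloud(c,depth):
    f,cx,cy,T=c;v,u=np.mgrid[:384,:512]
    P=np.stack([(u-cx)/f*depth,(v-cy)/f*depth,depth],-1)
    return P@T[:3,:3].T+T[:3,3]
def fuses(im,c,P):
    hsv=cv2.cvtColor(im,cv2.COLOR_RGB2HSV)
    g=(P[...,2]>.02)&(P[...,2]<.036)
    n,l,s,ce=cv2.connectedComponentsWithStats(g.astype(np.uint8))
    out=[]
    for i in range(1,n):
        if s[i,4]<60: continue
        xy=P[l==i][:,:2]
        r=cv2.minAreaRect((xy*1000).astype(np.float32));L=max(r[1]);W=min(r[1])
        if not(85<L<130 and 15<W<45): continue
        b=cv2.boxPoints(r);e=b[1]-b[0];e2=b[2]-b[1];a=e if np.hypot(*e)>np.hypot(*e2) else e2
        out.append((np.round(r[0],1).tolist(),round(L),round(W),round(float(np.degrees(np.arctan2(a[1],a[0]))%180),1),np.round(ce[i]).tolist()))
    return out
def snap(name,fn=None):
    o=ctrl.get_obs();im,d=ctrl.camera(name);c=cam(name,o)
    if fn: cv2.imwrite(f"pics/{fn}.png",im[...,::-1])
    return o,im,d,c,cloud(c,d)
E
python3 - <<'E'
from h import *
o,im,d,c,P=snap("top")
print(fuses(im,c,P))
for n,uv in (("t0",(160,184)),("t1",(279.5,184))):
    m=np.zeros(d.shape,bool);m[uv[1]-20:uv[1]+20,int(uv[0])-20:int(uv[0])+20]=1
    m&=(P[...,2]>.07)&(P[...,2]<.09)
    r=cv2.minAreaRect((P[m][:,:2]*1000).astype(np.float32));print(n,m.sum(),r,P[m][:,2].max())
m=(P[...,2]>.03)&(P[...,0]>.3)&(P[...,0]<.65)&(P[...,1]>-.08)&(P[...,1]<.3)
# housing fit
h=m&(P[...,2]>.066)&(P[...,0]<.46)&(P[...,1]<.2);q=P[h];print(h.sum(),cv2.minAreaRect((q[:,:2]*1000).astype(np.float32)),np.percentile(q[:,2],[5,50,95,100]))
for n in ["fuse_block","bay0"]:
    for r in ctrl.place_of("top",n): print(n,np.round(onplane(c,r["centre"],0.045 if n=="bay0" else 0),3).tolist(),round(r["score"],2))
for n in ["fuse_block","bay0"]:
  ctrl.camera("side")
  for r in ctrl.place_of("side",n): print(n,"side",np.round(onplane(cam("side"),r["centre"],0.045 if n=="bay0" else 0),3).tolist(),round(r["score"],2))
E
```

```text
[([807.0, -99.0], 99, 23, 85.3, [298.0, 111.0]), ([585.2, -352.1], 112, 30, 92.5, [392.0, 192.0]), ([438.8, -337.8], 111, 30, 107.7, [389.0, 247.0]), ([428.7, -208.1], 110, 30, 110.8, [340.0, 250.0])]
t0 130 ((598.4115600585938, 271.7940979003906), (12.535676956176758, 63.08193588256836), 58.630126953125) 0.0852150094309414
t1 123 ((593.6804809570312, -41.243621826171875), (61.41322708129883, 10.756572723388672), 0.813924252986908) 0.08424822529879128
819 ((387.56475830078125, -20.46515655517578), (136.90074157714844, 34.7652587890625), 57.44272232055664) [0.07054274 1.17554251 1.17554251 1.17554251]
fuse_block [[0.581, 0.11, 0.0]] 0.74
bay0 [[0.585, 0.19, 0.045]] 0.84
bay0 [[0.587, 0.073, 0.045]] 0.82
bay0 [[0.579, 0.139, 0.045]] 0.69
bay0 [[0.587, 0.023, 0.045]] 0.63
fuse_block side [[0.586, 0.101, 0.0]] 0.72
bay0 side [[0.587, 0.076, 0.045]] 0.98
bay0 side [[0.594, 0.143, 0.045]] 0.96
bay0 side [[0.594, 0.194, 0.045]] 0.68
```

```bash
cat >> h.py <<'E'
def go(p,pitch=0.,yaw=np.pi/2,o=None):
    "tool-frame shift (cm) then turn (rotvec) from measured pose; pitch tilts about tool x"
    o=o or ctrl.get_obs();A=R.from_euler("xyz",o["eef_rot"])
    B=R.from_euler("z",yaw)*R.from_euler("x",np.pi)*R.from_euler("x",pitch)
    print("shift cm",np.round(A.inv().apply(np.array(p)-o["ee_pos"])*100,2),"shift after turn",np.round(B.inv().apply(np.array(p)-o["ee_pos"])*100,2),"turn",np.round((A.inv()*B).as_rotvec(),4))
E
python3 -m inch '[-2.34,3.92,-1.2,0,0,0,1,-2.34,3.92,-1.2,0,0,0,1,-2.34,3.92,-1.2,0,0,0,1,-2.34,3.92,-1.2,0,0,0,1,-2.34,3.92,-1.2,0,0,0,1,-2.34,3.92,-1.2,0,0,0,1,-2.34,3.92,-1.2,0,0,0,1,-2.34,3.92,-1.2,0,0,0,1,-2.34,3.92,-1.2,0,0,0,1,-2.34,3.92,-1.2,0,0,0,1,-2.34,3.92,-1.2,0,0,0,1,-2.34,3.92,-1.2,0,0,0,1,0,0,0,0,0,-0.158,1,0,0,0,0,0,-0.158,1,0,0,0,0,0,0,1,0,0,0,0,0,0,1]' 20
python3 - <<'E'
from h import *
o,im,d,c,P=snap("wrist","w1");print(o["ee_pos"],o["eef_rot"])
np.savez("w1.npz",d=d,P=P)
for n in ["bay0","tee_grip0"]:
    for r in ctrl.place_of("wrist",n): print(n,r["centre"],np.round(onplane(c,r["centre"],.045 if n=="bay0" else .071),4).tolist(),round(r["score"],2))
for x in np.arange(.46,.68,.01):
    row=[]
    for y in np.arange(-.06,.29,.0145):
        k=(abs(P[...,0]-x)<.004)&(abs(P[...,1]-y)<.004);row.append(int(1000*np.median(P[k][:,2])) if k.any() else -1)
    print(round(x,3),row)
E
```

```text
time_s: 3.15
ee_pos: [0.5307, 0.1099, 0.3495]
eef_rot: [3.141, 0.0, 1.568]
force: [0.5, 0.2, 0.5]
grip_width: 0.0942
[0.53069155 0.10986314 0.3494907 ] [3.14149932e+00 3.75644215e-06 1.56764188e+00]
bay0 [266.4, 189.4] [[0.5825, 0.135, 0.045]] 0.96
bay0 [303.1, 192.3] [[0.5878, 0.1978, 0.045]] 0.65
bay0 [199.8, 187.7] [[0.5792, 0.0214, 0.045]] 0.62
bay0 [236.1, 188.1] [[0.58, 0.0833, 0.045]] 0.6
tee_grip0 [157.8, 199.8] [[0.593, -0.0431, 0.071]] 0.9
tee_grip0 [355.2, 61.4] [[0.3835, 0.262, 0.071]] 0.87
tee_grip0 [413.9, 139.6] [[0.4971, 0.3621, 0.071]] 0.82
tee_grip0 [351.6, 201.3] [[0.5965, 0.2728, 0.071]] 0.8
tee_grip0 [432.6, 210.7] [[0.6129, 0.4073, 0.071]] 0.73
0.46 [0, 0, 1, 0, 0, 1, 0, 0, 0, 0, 0, 0, 529, 0, 0, 0, 0, 0, 1, 1, 1, 0, 0, 0, 1]
0.47 [0, 0, 0, 0, 17, 13, 12, 12, 12, 12, 12, 12, 12, 12, 12, 11, 2, 2, 1, 1, 0, 0, 1, 0, 0]
0.48 [0, 0, 0, -1, 74, 75, 75, 75, 75, 75, 74, 75, 74, 74, 73, 63, 55, 33, 15, 14, 1, 0, 1, 1, 1]
0.49 [0, 0, 0, -1, 74, 75, 77, 75, 75, 75, 77, 75, 76, 75, 75, 75, 76, 75, 75, 76, -1, 0, 0, 0, 0]
0.5 [0, 0, 0, -1, 74, 75, 75, 453, 469, 463, 463, 46
[... 1138 characters left out ...]
, 12, 12, 12, 1, 9, 72, 80, -1]
0.62 [-1, 0, 1, 1, 31, 30, 30, 30, 31, 30, 30, 29, 27, 29, 23, 25, 19, 17, 15, 13, 0, 1, 2, 10, -1]
0.63 [-1, 0, 0, 0, 43, 35, 35, 39, 42, 31, 30, 41, 36, 30, 30, 40, 34, 30, 30, 32, 0, 0, 0, 1, -1]
0.64 [-1, -1, -1, 0, 44, 45, 45, 45, 45, 45, 45, 44, 45, 44, 44, 44, 43, 40, 38, 43, 0, 0, -1, -1, -1]
0.65 [-1, -1, 0, 0, -1, -1, -1, -1, -1, -1, -1, -1, -1, -1, -1, 45, 45, 45, 45, 46, 0, 0, -1, -1, -1]
0.66 [-1, -1, -1, 0, 0, 0, 1, 0, 0, 0, 1, 0, 0, 0, 1, -1, -1, -1, -1, -1, 0, 0, -1, -1, -1]
0.67 [-1, -1, -1, 0, 0, 0, 0, 0, 0, 0, 0, 0, 0, 0, 0, 0, 0, 0, 0, 0, 0, 0, -1, -1, -1]
0.68 [-1, -1, 0, 0, 0, 0, 0, 0, 0, 0, 0, 0, 0, 0, 0, 0, 0, 0, 0, 0, 0, 0, -1, -1, -1]
```

View pics/w1.png

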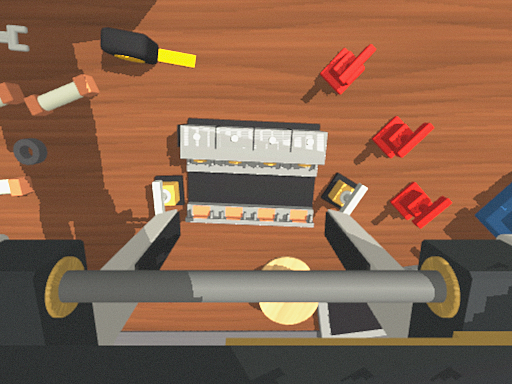

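Run:
```python
from h import *
P=np.load("w1.npz")["P"]
X,Y,Z=P[...,0],P[...,1],P[...,2]
box=(X>.44)&(X<.69)&(Y>-.03)&(Y<.24)
def rect(m,n):
    r=cv2.minAreaRect((P[m][:,:2]*1000).astype(np.float32));b=cv2.boxPoints(r);print(n,m.sum(),np.round(r[0],1),np.round(r[1],1),round(r[2],2),np.round(b,1).tolist())
rect(box&(X>.62)&(Z>.0435)&(Z<.048),"wall top")
rect(box&(X<.56)&(Z>.07)&(Z<.082),"hood")
rect(box&(Z>.0105)&(Z<.048)&(X>.53),"base front")
w=box&(X>.62)&(Z>.0435)&(Z<.048)
# edges: inner/outer wall edge per y, hood lip edge
ys=np.arange(0.005,.21,.006);A=[[],[],[]]
for y in ys:
    k=abs(Y-y)<.003
    A[0].append(X[k&w].min());A[1].append(X[k&w].max())
    h=k&box&(X<.56)&(Z>.07)&(Z<.082);A[2].append(X[h].max() if h.any() else np.nan)
for a in A:
    a=np.array(a);g=~np.isnan(a);p=np.polyfit(ys[g],a[g],1);p=np.polyfit(ys[g][abs(a[g]-np.polyval(p,ys[g]))<.003],a[g][abs(a[g]-np.polyval(p,ys[g]))<.003],1);print(np.degrees(np.arctan(p[0])),np.polyval(p,.11))
for s,e,zz in (("t0",(.20,.33),0),("t1",(-.09,-.0),0)):
    m=(X>.55)&(X<.65)&(Y>e[0])&(Y<e[1])&(Z>.077)&(Z<.084);rect(m,s)
    m=(X>.54)&(X<.65)&(Y>e[0])&(Y<e[1])&(Z>.040)&(Z<.048);rect(m,s+" brass")
```

```text
wall top 653 [635. 107.] [224.7  20.3] 87.37 [[619.5999755859375, -4.800000190734863], [640.0, -5.699999809265137], [650.2999877929688, 218.8000030517578], [629.9000244140625, 219.6999969482422]]
hood 4892 [503.3 110.5] [230.3  52. ] 87.3 [[471.8999938964844, -3.299999952316284], [523.7999877929688, -5.800000190734863], [534.7000122070312, 224.3000030517578], [482.79998779296875, 226.6999969482422]]
base front 8028 [589.1  96.7] [253.7 111.1] 87.37 [[527.7999877929688, -27.399999618530273], [638.7000122070312, -32.5], [650.4000244140625, 220.89999389648438], [539.4000244140625, 226.0]]
2.630132563654813 0.6358975824390749
2.7723427164201926 0.6444086221751207
2.610588181926307 0.5285419701632419
t0 253 [591.  275.6] [12.8 52.9] 59.32 [[565.0, 283.6000061035156], [610.5, 256.6000061035156], [617.0999755859375, 267.6000061035156], [571.5999755859375, 294.6000061035156]]
t0 brass 310 [600.2 244. ] [ 72.4 109.9] 81.43 [[540.5, 216.39999389648438], [649.0999755859375, 200.0], [659.9000244140625, 271.6000061035156], [551.2000122070312, 288.0]]
t1 244 [586.2 -40.9] [52.3 12.7] 0.58 [[560.0, -34.79999923706055], [560.0999755859375, -47.599998474121094], [612.4000244140625, -47.0], [612.2000122070312, -34.29999923706055]]
t1 brass 227 [607.9 -23.4] [75.5 30. ] 27.24 [[567.5, -27.399999618530273], [581.2000122070312, -54.099998474121094], [648.4000244140625, -19.5], [634.5999755859375, 7.199999809265137]]
```

```bash
cat >> h.py <<'E'
O=np.array([.5815,.108]);bx=np.array([-np.cos(.0466),np.sin(.0466)]);by=np.array([-bx[1],bx[0]])
def blk(x,y): return O+x*bx+y*by
def bay(i): return (-.087+.058*i)
E
python3 - <<'E'
from h import *
im=cv2.imread("pics/w1.png");hsv=cv2.cvtColor(im,cv2.COLOR_BGR2HSV)
m=cv2.inRange(hsv,(5,110,120),(18,255,255));m[:195]=0;m[230:]=0;m[:,:185]=0;m[:,325:]=0
o=ctrl.get_obs();c=cam("wrist",o)
n,l,s,ce=cv2.connectedComponentsWithStats(m)
for i in range(1,n):
    if s[i,4]>30:
        w=onplane(c,ce[i],.032)[0][:2];print(s[i],np.round(w,4),"blk",np.round([(w-O)@bx,(w-O)@by],4))
go([.429,-.208,.2],0,np.radians(20.8))
E
```

```text
[193 207  17  11 111] [0.6294 0.0205] blk [-0.0519  0.0852]
[185 206 140  24 842] [0.651  0.1239] blk [-0.0687 -0.0191]
[226 208  16  12 117] [0.6313 0.0794] blk [-0.0511  0.0262]
[258 210  17  11  97] [0.6359 0.1369] blk [-0.053  -0.0314]
[290 211  17  12 109] [0.6377 0.1948] blk [-0.0521 -0.0893]
shift cm [-31.8  -10.13  14.95] shift after turn [-20.8   26.1   14.95] turn [ 1.0000e-04 -1.0000e-04  1.2064e+00]
```

```bash
sed -i 's/O=np.array(\[.5815,.108\])/O=np.array([.5815,.1095])/' h.py
python3 -m inch '[-3.98,-1.27,1.87,0,0,0,1,-3.98,-1.27,1.87,0,0,0,1,-3.98,-1.27,1.87,0,0,0,1,-3.98,-1.27,1.87,0,0,0,1,-3.98,-1.27,1.87,0,0,0,1,-3.98,-1.27,1.87,0,0,0,1,-3.98,-1.27,1.87,0,0,0,1,-3.98,-1.27,1.87,0,0,0,1,0,0,0,0,0,0.1723,0.6,0,0,0,0,0,0.1723,0.6,0,0,0,0,0,0.1723,0.6,0,0,0,0,0,0.1723,0.6,0,0,0,0,0,0.1723,0.6,0,0,0,0,0,0.1723,0.6,0,0,0,0,0,0.1723,0.6,0,0,0,0,0,0,0.6,0,0,0,0,0,0,0.6]' 30
python3 - <<'E'
from h import *
o,im,d,c,P=snap("wrist","w2")
print(o["eef_rot"],fuses(im,c,P))
f=min(fuses(im,c,P),key=lambda f:np.hypot(f[0][0]-429,f[0][1]+208))
go([f[0][0]/1e3,f[0][1]/1e3,.004],0,np.radians(f[3]-90))
E
```

```text
time_s: 5.42
ee_pos: [0.4292, -0.2086, 0.1999]
eef_rot: [3.142, -0.0, 0.368]
force: [0.8, -0.9, -0.4]
grip_width: 0.0562
[ 3.14156479e+00 -3.43956819e-05  3.68372807e-01] [([426.5, -207.3], 109, 30, 110.4, [251.0, 170.0])]
shift cm [-0.21 -0.22 19.59] shift after turn [-0.21 -0.22 19.59] turn [ 0.     -0.0001  0.0118]
```

```bash
python3 -m inch '[-0.21,-0.22,3.5,0,0,0.01,0.6,0,0,4,0,0,0,0.6,0,0,4,0,0,0,0.6,0,0,4,0,0,0,0.6,0,0,2.6,0,0,0,0.6,0,0,1.5,0,0,0,0.6,0,0,0,0,0,0,0.6,0,0,0,0,0,0,0,0,0,0,0,0,0,0,0,0,0,0,0,0,0,0,0,0,0,0,0,0,0,0,0,0,0,0,0,0,-2,0,0,0,0,0,0,-3,0,0,0,0,0,0,-3,0,0,0,0,0,0,-3,0,0,0,0,0,0,-3,0,0,0,0]' 40
python3 - <<'E'
from h import *
o,im,d,c,P=snap("wrist","w3")
q=blk(-.012-.0,bay(2))
go([*q,.2],0,np.radians(87.33))
# fuse in tool frame: points
T=np.eye(4);T[:3,:3]=R.from_euler("xyz",o["eef_rot"]).as_matrix()
t=(P-o["ee_pos"])@T[:3,:3]
m=(abs(t[...,0])<.02)&(t[...,2]>-.035)&(t[...,2]<.0)&(abs(t[...,1])<.08)
print(m.sum(),np.percentile(t[m][:,1],[0,1,99,100]),np.percentile(t[m][:,2],[0,2,50]),o["grip_width"])
E
```

```text
shift cm [ 2.557e+01 -2.109e+01 -1.000e-02] shift after turn [ 2.959e+01  1.493e+01 -1.000e-02] turn [ 1.000e-04  0.000e+00 -1.157e+00]$: bad value
Traceback (most recent call last):
IndexError: index -1 is out of bounds for axis 0 with size 0
```

View pics/w3.png

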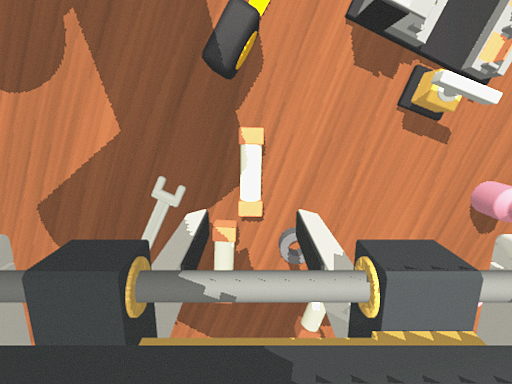

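```bash
python3 -m inch '[-0.21,-0.22,3.5,0,0,0.01,0.6, 0,0,4,0,0,0,0.6, 0,0,4,0,0,0,0.6, 0,0,4,0,0,0,0.6, 0,0,2.6,0,0,0,0.6, 0,0,1.5,0,0,0,0.6, 0,0,0,0,0,0,0.6, 0,0,0,0,0,0,0, 0,0,0,0,0,0,0, 0,0,0,0,0,0,0, 0,0,0,0,0,0,0, 0,0,0,0,0,0,0, 0,0,-2,0,0,0,0, 0,0,-3,0,0,0,0, 0,0,-4,0,0,0,0, 0,0,-4,0,0,0,0, 0,0,-4,0,0,0,0, 0,0,-2.6,0,0,0,0, 0,0,0,0,0,0,0]' 40
cat >> h.py <<'E'
def held():
    o,im,d,c,P=snap("wrist","held");A=R.from_euler("xyz",o["eef_rot"]).as_matrix()
    t=(P-o["ee_pos"])@A
    m=(abs(t[...,0])<.02)&(t[...,2]>-.045)&(t[...,2]<.012)&(abs(t[...,1])<.075)&(d>.05)
    q=t[m];print("held",m.sum(),o["grip_width"])
    if m.sum():
        print(np.percentile(q[:,1],[0,1,99,100]))
        for a,b in ((-.06,-.045),(-.03,-.02),(-.04,-.035),(.03,.045),(.045,.06)):
            k=(q[:,1]>a)&(q[:,1]<b);print(a,b,k.sum(),np.round(np.median(q[k],0),4) if k.any() else "")
E
python3 - <<'E'
from h import *
held()
go([*blk(-.012,bay(2)),.2],0,np.radians(87.33))
E
```

```text
time_s: 7.9
ee_pos: [0.4269, -0.2076, 0.2009]
eef_rot: [3.139, -0.002, 0.355]
force: [-1.2, 0.0, -3.3]
grip_width: 0.025
held 8083 0.025020211039701267
[-0.05430513 -0.05417126  0.05325104  0.05572924]
-0.06 -0.045 1161 [-0.0006 -0.0506 -0.0263]
-0.03 -0.02 755 [-0.0006 -0.025  -0.023 ]
-0.04 -0.035 501 [-0.0006 -0.0375 -0.0264]
0.03 0.045 408 [ 0.      0.0422 -0.0264]
0.045 0.06 673 [-0.0006  0.0496 -0.0263]
shift cm [ 25.53 -21.17  -0.06] shift after turn [29.47 15.22 -0.06] turn [ 2.0000e-04  0.0000e+00 -1.1693e+00]
```

```bash
cat >> h.py <<'E'
def chain(b,stages,f=(0,.0005,-.0113),yaw=np.radians(87.33),dy=0.):
    "stages: (nose x mm, nose z mm, tilt rad). prints rows from measured pose"
    o=ctrl.get_obs();A=R.from_euler("xyz",o["eef_rot"]);p=o["ee_pos"]
    for n,z,t in stages:
        B=R.from_euler("z",yaw)*R.from_euler("x",np.pi-t)
        N=np.array([*blk(n/1e3,bay(b)+dy),z/1e3]);C=N+B.apply([0,.055,0]);q=C-B.apply(f)
        print((n,z,t),"shift",np.round(A.inv().apply(q-p)*100,2),"turn",np.round((A.inv()*B).as_rotvec(),4),"tcp",np.round(q,3));A,p=B,q
E
python3 -m inch '[3.65,-3.03,0,0,0,0,0, 3.65,-3.03,0,0,0,0,0, 3.65,-3.03,0,0,0,0,0, 3.65,-3.03,0,0,0,0,0, 3.65,-3.03,0,0,0,0,0, 3.65,-3.03,0,0,0,0,0, 3.65,-3.03,0,0,0,0,0, 0,0,0,0,0,-0.167,0, 0,0,0,0,0,-0.167,0, 0,0,0,0,0,-0.167,0, 0,0,0,0,0,-0.167,0, 0,0,0,0,0,-0.167,0, 0,0,0,0,0,-0.167,0, 0,0,0,0,0,-0.167,0, 0,0,0,0,0,0,0, 0,0,0,0,0,0,0]'
python3 - <<'E'
from h import *
o,im,d,c,P=snap("wrist","w4");held()
chain(2,[(38,110,.305),(38,48,.305),(61.5,48,.305),(61.5,48,.2),(61.5,47,.1),(61.5,46,0)])
E
```

```text
time_s: 9.95
ee_pos: [0.5921, 0.0803, 0.1988]
eef_rot: [-3.14, 0.0, 1.52]
force: [-0.9, 0.7, -1.5]
grip_width: 0.0252
held 8080 0.024531235128301594
[-0.05450532 -0.05435031  0.05325985  0.05480135]
-0.06 -0.045 1185 [ 0.0003 -0.0505 -0.0262]
-0.03 -0.02 759 [ 0.0004 -0.025  -0.0228]
-0.04 -0.035 499 [ 0.0003 -0.0376 -0.0264]
0.03 0.045 416 [ 0.0004  0.0422 -0.0263]
0.045 0.06 666 [ 0.0004  0.0495 -0.0261]
(38, 110, 0.305) shift [-0.03  0.54  8.37] turn [-0.3057  0.0005 -0.0027] tcp [0.598 0.08  0.116]
(38, 48, 0.305) shift [-0.   -1.86  5.91] turn [0. 0. 0.] tcp [0.598 0.08  0.054]
(61.5, 48, 0.305) shift [-0.   -2.24 -0.71] turn [0. 0. 0.] tcp [0.574 0.081 0.054]
(61.5, 48, 0.2) shift [ 0.   -0.15  0.56] turn [0.105 0.    0.   ] tcp [0.574 0.081 0.048]
(61.5, 47, 0.1) shift [-0.   -0.16  0.64] turn [ 0.1 -0.  -0. ] tcp [0.574 0.081 0.041]
(61.5, 46, 0) shift [ 0.   -0.15  0.64] turn [ 0.1  0.  -0. ] tcp [0.573 0.081 0.035]
```

View pics/w4.png

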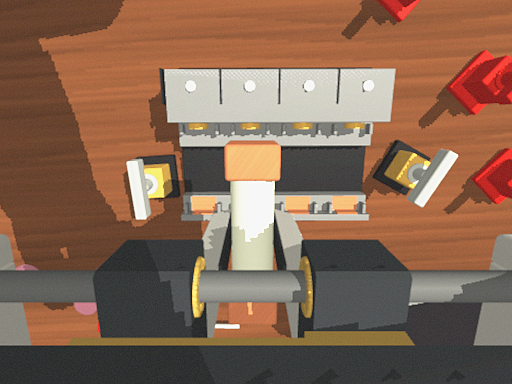

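```bash
python3 - <<'E'
from h import *
o=ctrl.get_obs();c=cam("wrist",o)
for i,uv in zip((3,2,1,0),((190.5,86),(250,86),(309,86),(368,85.5))):
    w=onplane(c,uv,.075)[0][:2]-O;print(i,np.round([w@bx,w@by-bay(i)],4))
im=cv2.imread("pics/w4.png");hsv=cv2.cvtColor(im,cv2.COLOR_BGR2HSV)
m=cv2.inRange(hsv,(15,120,100),(30,255,255));m[:118]=0;m[136:]=0
n,l,s,ce=cv2.connectedComponentsWithStats(m)
for i in range(1,n):
    if s[i,4]>20: w=onplane(c,ce[i],.05)[0][:2]-O;print(s[i],np.round([w@bx,w@by],4))
E
python3 -m inch '[0,0,0,-0.153,0,0,0, 0,0,0,-0.153,0,0,0, 0,-2.0,2.4,0,0,0,0, 0,0,2.5,0,0,0,0, 0,0,2.4,0,0,0,0, 0,0,0,0,0,0,0]'
python3 - <<'E'
from h import *
chain(2,[(38,110,.305),(38,48,.305)])
E
```

```text
3 [0.0861 0.0018]
2 [0.086 0.001]
1 [0.0859 0.0006]
0 [0.0862 0.0002]
[189 123  19   6 113] [0.0473 0.0877]
[241 123  19   6 113] [0.0471 0.0302]
[293 123  19   6 110] [ 0.0471 -0.0273]
[344 123  21   5 101] [ 0.0473 -0.0847]
time_s: 10.8
ee_pos: [0.5945, 0.0801, 0.1226]
eef_rot: [2.839, 0.0, 1.523]
force: [-0.3, 0.6, -1.5]
grip_width: 0.0249
(38, 110, 0.305) shift [-0.02  0.08  0.76] turn [-0.0021  0.0005 -0.0016] tcp [0.598 0.08  0.116]
(38, 48, 0.305) shift [-0.   -1.86  5.91] turn [0. 0. 0.] tcp [0.598 0.08  0.054]
```

```bash
sed -i 's/O=np.array(\[.5815,.1095\])/O=np.array([.5815,.1087])/' h.py
python3 -m inch '[-0.1,-0.6,2.2,0,0,0,0, 0,-0.6,2.2,0,0,0,0, 0,-0.4,1.5,0,0,0,0, 0,-0.2,0.75,0,0,0,0, 0,0,0,0,0,0,0, 0,0,0,0,0,0,0]'
python3 - <<'E'
from h import *
print(ctrl.get_obs()["force"])
chain(2,[(38,48,.305),(61.5,48,.305),(61.5,48,.2),(61.5,47,.1),(61.5,46,0)])
snap("side","s5")
im=cv2.imread("pics/s5.png")[150:240,190:310];cv2.imwrite("pics/s5z.png",cv2.resize(im,(800,600),interpolation=cv2.INTER_CUBIC))
E
```

```text
time_s: 11.55
ee_pos: [0.5985, 0.0791, 0.0562]
eef_rot: [2.834, -0.0, 1.524]
force: [0.5, 0.1, -1.9]
grip_width: 0.0252
[ 0.5447118   0.06995834 -1.85704697]
(38, 48, 0.305) shift [-0.02 -0.17  0.22] turn [ 0.0021 -0.0001 -0.0004] tcp [0.598 0.079 0.054]
(61.5, 48, 0.305) shift [-0.   -2.24 -0.71] turn [0. 0. 0.] tcp [0.574 0.08  0.054]
(61.5, 48, 0.2) shift [ 0.   -0.15  0.56] turn [0.105 0.    0.   ] tcp [0.574 0.08  0.048]
(61.5, 47, 0.1) shift [-0.   -0.16  0.64] turn [ 0.1 -0.  -0. ] tcp [0.574 0.08  0.041]
(61.5, 46, 0) shift [ 0.   -0.15  0.64] turn [ 0.1  0.  -0. ] tcp [0.573 0.08  0.035]
```

View pics/s5z.png

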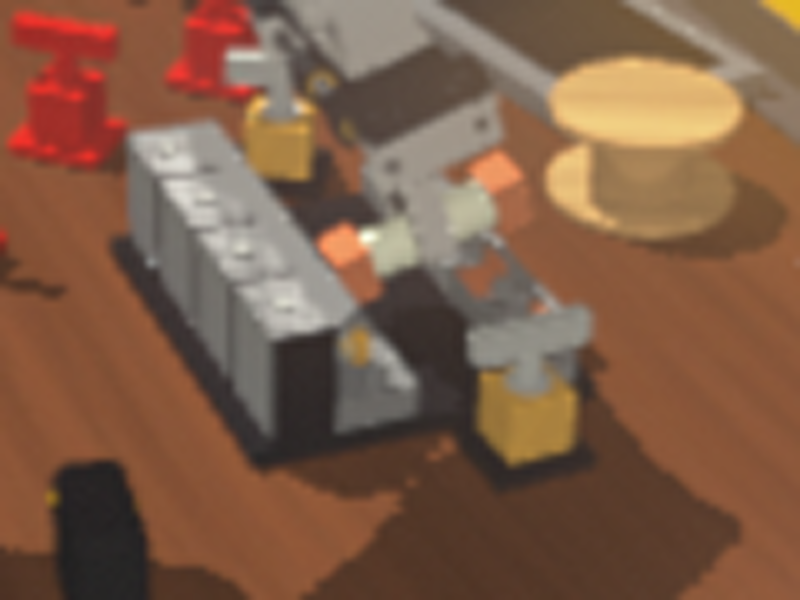

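```bash
python3 -m inch '[0,-0.6,0,0,0,0,0, 0,-0.6,-0.15,0,0,0,0, 0,-0.6,-0.15,0,0,0,0, 0,-0.6,-0.2,0,0,0,0, 0,0,0,0,0,0,0, 0,0,0,0,0,0,0]' 50
python3 - <<'E'
from h import *
print(ctrl.get_obs()["force"]);held()
chain(2,[(61.5,48,.305),(61.5,48,.2),(61.5,47,.1),(61.5,46,0)])
E
```

```text
time_s: 12.35
ee_pos: [0.575, 0.0803, 0.0543]
eef_rot: [2.831, -0.0, 1.524]
force: [10.5, -0.6, -0.1]
grip_width: 0.0252
[10.51705041 -0.59989288 -0.05107528]
held 11348 0.02519172166175369
[-0.07475971 -0.07003626  0.05303039  0.05531932]
-0.06 -0.045 2485 [-0.0001 -0.0529 -0.0394]
-0.03 -0.02 749 [ 0.0009 -0.025  -0.023 ]
-0.04 -0.035 447 [-0.0002 -0.0384 -0.0346]
0.03 0.045 398 [ 0.0007  0.0423 -0.0264]
0.045 0.06 680 [ 0.0004  0.0498 -0.0262]
(61.5, 48, 0.305) shift [-0.03 -0.11  0.03] turn [ 0.0053 -0.0004 -0.0003] tcp [0.574 0.08  0.054]
(61.5, 48, 0.2) shift [ 0.   -0.15  0.56] turn [0.105 0.    0.   ] tcp [0.574 0.08  0.048]
(61.5, 47, 0.1) shift [-0.   -0.16  0.64] turn [ 0.1 -0.  -0. ] tcp [0.574 0.08  0.041]
(61.5, 46, 0) shift [ 0.   -0.15  0.64] turn [ 0.1  0.  -0. ] tcp [0.573 0.08  0.035]
```

```bash
python3 -m inch '[0,-0.15,0,0.05,0,0,0, 0,-0.08,0.28,0.052,0,0,0, 0,-0.08,0.28,0.052,0,0,0, 0,-0.08,0.32,0.05,0,0,0, 0,-0.08,0.32,0.05,0,0,0, 0,-0.08,0.32,0.05,0,0,0, 0,-0.05,0.32,0,0,0,0, 0,0,0,0,0,0,0, 0,0,0,0,0,0,0]'
python3 - <<'E'
from h import *
print(ctrl.get_obs()["force"],ctrl.get_obs()["moment"]);held()
chain(2,[(61.5,45,0)])
E
```

```text
time_s: 13.52
ee_pos: [0.5714, 0.0804, 0.0346]
eef_rot: [3.135, -0.0, 1.524]
force: [9.4, -0.0, -0.0]
grip_width: 0.0249
[ 9.35545180e+00 -4.98724773e-02 -7.91756996e-03] [-0.03942908 -1.72742613  0.0258399 ]
held 13555 0.024889548457730913
[-0.07487721 -0.07434342  0.07126255  0.07363912]
-0.06 -0.045 2669 [-0.0001 -0.0526 -0.0416]
-0.03 -0.02 995 [ 0.0004 -0.0249 -0.0219]
-0.04 -0.035 467 [ 0.0003 -0.0372 -0.0266]
0.03 0.045 402 [ 0.001   0.0422 -0.0261]
0.045 0.06 749 [ 0.0004  0.0503 -0.0258]
(61.5, 45, 0) shift [-0.02  0.17  0.09] turn [ 0.0064 -0.0003 -0.0003] tcp [0.573 0.08  0.034]
```

```bash
python3 -m inch '[0,0.1,0.1,0,0,0,0, 0,0,0,0,0,0,0.42, 0,0,0,0,0,0,0.42, 0,0,0,0,0,0,0.42, 0,0,-1,0,0,0,0.42, 0,0,-3,0,0,0,0.42, 0,0,-4,0,0,0,0.42, 0,0,-4,0,0,0,0.42, 0,0,-4,0,0,0,0.42, 0,0,0,0,0,0,0.42]'
python3 - <<'E'
from h import *
o,im,d,c,P=snap("wrist","w6")
for i in (2,):
    q=P-np.array([*O,0]);bX=q[...,:2]@bx;bY=q[...,:2]@by-bay(i)
    k=(abs(bY)<.012)&(P[...,2]<.09)
    for a in range(-64,60,6):
        m=k&(abs(bX-a/1e3)<.002);print(a,np.round(np.percentile(P[m][:,2],95)*1000,1) if m.any() else None,end="; ")
_,im,_,c,P=snap("top");print(fuses(im,c,P))
E
```

```text
time_s: 14.82
ee_pos: [0.5718, 0.0805, 0.1964]
eef_rot: [3.134, -0.001, 1.524]
force: [0.9, 0.5, -0.4]
grip_width: 0.0395
-64 46.5; -58 None; -52 61.7; -46 61.6; -40 61.5; -34 59.2; -28 59.4; -22 59.4; -16 59.1; -10 59.2; -4 59.4; 2 59.0; 8 59.5; 14 59.5; 20 58.9; 26 59.5; 32 59.5; 38 62.0; 44 62.0; 50 61.9; 56 77.0; [([806.6, -97.9], 102, 23, 86.1, [298.0, 111.0]), ([636.4, -621.2], 119, 40, 68.3, [489.0, 175.0]), ([575.4, -620.3], 122, 38, 67.9, [490.0, 197.0]), ([585.4, -352.6], 112, 30, 92.6, [392.0, 192.0]), ([438.8, -337.3], 111, 30, 108.2, [389.0, 247.0])]
```

View pics/w6.png

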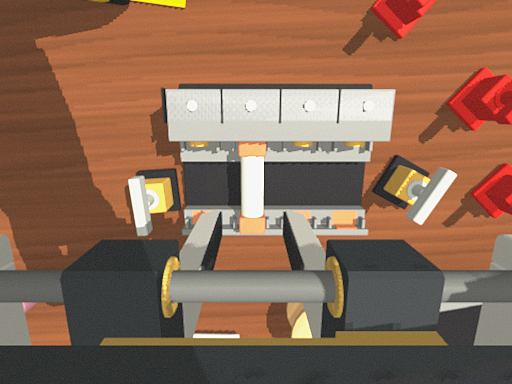

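Run:
```python
from h import *
go([.437,-.337,.2],0,np.radians(18))
```

```text
shift cm [-42.31 -11.38  -0.76] shift after turn [-25.6   35.56  -0.74] turn [ 1.7000e-03 -1.2000e-03  1.2097e+00]
```

```bash
python3 -m inch '[-4.7,-1.26,-0.1,0,0,0,0.6, -4.7,-1.26,-0.1,0,0,0,0.6, -4.7,-1.26,-0.1,0,0,0,0.6, -4.7,-1.26,-0.1,0,0,0,0.6, -4.7,-1.26,-0.1,0,0,0,0.6, -4.7,-1.26,-0.1,0,0,0,0.6, -4.7,-1.26,-0.1,0,0,0,0.6, -4.7,-1.26,0,0,0,0,0.6, -4.7,-1.3,0,0,0,0,0.6, 0,0,0,0,0,0.173,0.6, 0,0,0,0,0,0.173,0.6, 0,0,0,0,0,0.173,0.6, 0,0,0,0,0,0.173,0.6, 0,0,0,0,0,0.173,0.6, 0,0,0,0,0,0.173,0.6, 0,0,0,0,0,0.173,0.6, 0,0,0,0,0,0,0.6, 0,0,0,0,0,0,0.6]' 40
python3 - <<'E'
from h import *
o,im,d,c,P=snap("wrist","w7")
F=fuses(im,c,P);print(F)
f=min(F,key=lambda f:np.hypot(f[0][0]-437,f[0][1]+337))
go([f[0][0]/1e3,f[0][1]/1e3,.004],0,np.radians(f[3]-90))
E
```

```text
time_s: 17.18
ee_pos: [0.4371, -0.3367, 0.1988]
eef_rot: [-3.141, -0.001, 0.317]
force: [-0.1, 0.1, 0.4]
grip_width: 0.0564
[([436.7, -337.1], 109, 30, 107.8, [252.0, 172.0]), ([582.2, -351.0], 109, 30, 91.3, [360.0, 213.0])]
shift cm [-0.08  0.02 19.5 ] shift after turn [-0.05  0.02 19.5 ] turn [-0.     -0.0014  0.0055]
```

```bash
python3 -m inch '[-0.06,0.02,3.5,0,0,0.005,0.6, 0,0,4,0,0,0,0.6, 0,0,4,0,0,0,0.6, 0,0,4,0,0,0,0.6, 0,0,2.5,0,0,0,0.6, 0,0,1.5,0,0,0,0.6, 0,0,0,0,0,0,0.6, 0,0,0,0,0,0,0, 0,0,0,0,0,0,0, 0,0,0,0,0,0,0, 0,0,0,0,0,0,0, 0,0,0,0,0,0,0, 0,0,-2,0,0,0,0, 0,0,-3,0,0,0,0, 0,0,-4,0,0,0,0, 0,0,-4,0,0,0,0, 0,0,-4,0,0,0,0, 0,0,-2.6,0,0,0,0, 0,0,0,0,0,0,0]' 50
python3 - <<'E'
from h import *
held()
go([*blk(-.012,bay(1)),.2],0,np.radians(87.33))
E
```

```text
time_s: 19.6
ee_pos: [0.4371, -0.3376, 0.2016]
eef_rot: [3.139, -0.003, 0.308]
force: [0.3, -0.7, -2.1]
grip_width: 0.0247
held 8032 0.024692427828724706
[-0.05489087 -0.05474371  0.05305584  0.05503568]
-0.06 -0.045 1202 [-0.0006 -0.0507 -0.0257]
-0.03 -0.02 747 [-0.0001 -0.025  -0.0224]
-0.04 -0.035 466 [-0.0004 -0.0378 -0.0258]
0.03 0.045 370 [-0.0006  0.0424 -0.0258]
0.045 0.06 650 [ 0.      0.0496 -0.0256]
shift cm [ 2.945e+01 -4.040e+01  2.000e-02] shift after turn [ 4.811e+01  1.359e+01 -1.000e-02] turn [ 1.8000e-03 -1.2000e-03 -1.2163e+00]
```

```bash
python3 -m inch '[2.95,-4.04,0,0,0,0,0, 2.95,-4.04,0,0,0,0,0, 2.95,-4.04,0,0,0,0,0, 2.95,-4.04,0,0,0,0,0, 2.95,-4.04,0,0,0,0,0, 2.95,-4.04,0,0,0,0,0, 2.95,-4.04,0,0,0,0,0, 2.95,-4.04,0,0,0,0,0, 2.95,-4.04,0,0,0,0,0, 2.95,-4.04,0,0,0,0,0, 0,0,0,0,0,-0.1737,0, 0,0,0,0,0,-0.1737,0, 0,0,0,0,0,-0.1737,0, 0,0,0,0,0,-0.1737,0, 0,0,0,0,0,-0.1737,0, 0,0,0,0,0,-0.1737,0, 0,0,0,0,0,-0.1737,0, 0,0,0,0,0,0,0, 0,0,0,0,0,0,0]'
python3 - <<'E'
from h import *
held()
chain(1,[(38,110,.305),(38,48,.305)],f=(0,.0,-.0108))
E
```

```text
time_s: 22.02
ee_pos: [0.5952, 0.1371, 0.1996]
eef_rot: [3.141, 0.0, 1.52]
force: [0.4, 1.1, -1.3]
grip_width: 0.0248
held 8040 0.024821693641775562
[-0.05506471 -0.05493434  0.05304303  0.05526725]
-0.06 -0.045 1227 [ 0.0009 -0.0509 -0.0257]
-0.03 -0.02 755 [ 0.0004 -0.0249 -0.0222]
-0.04 -0.035 440 [ 0.0003 -0.0377 -0.0258]
0.03 0.045 393 [ 0.001   0.0424 -0.0257]
0.045 0.06 630 [ 0.001   0.0497 -0.0255]
(38, 110, 0.305) shift [-0.    0.52  8.37] turn [-0.304   0.0008 -0.0036] tcp [0.601 0.137 0.116]
(38, 48, 0.305) shift [-0.   -1.86  5.91] turn [0. 0. 0.] tcp [0.601 0.137 0.054]
```

```bash
python3 -m inch '[0,0,0,-0.152,0,0,0, 0,0,0,-0.152,0,0,0, 0,-0.72,2.6,0,0,0,0, 0,-0.72,2.6,0,0,0,0, 0,-0.72,2.6,0,0,0,0, 0,-0.72,2.6,0,0,0,0, 0,-0.72,2.6,0,0,0,0, 0,-0.28,1.05,0,0,0,0, 0,0,0,0,0,0,0, 0,0,0,0,0,0,0]'
python3 - <<'E'
from h import *
held();print(ctrl.get_obs()["force"])
chain(1,[(38,48,.305),(61.5,48,.305)],f=(0,.0,-.0108))
E
```

```text
time_s: 23.32
ee_pos: [0.6013, 0.1371, 0.0562]
eef_rot: [2.834, -0.0, 1.523]
force: [0.7, -0.6, -2.6]
grip_width: 0.0248
held 11295 0.024842613604237913
[-0.0748782  -0.07439083  0.05273148  0.05543961]
-0.06 -0.045 1731 [ 0.0004 -0.0527 -0.0253]
-0.03 -0.02 749 [ 0.0004 -0.025  -0.0224]
-0.04 -0.035 487 [ 0.0004 -0.0377 -0.026 ]
0.03 0.045 368 [ 0.0004  0.0425 -0.0258]
0.045 0.06 654 [ 0.001   0.0497 -0.0256]
[-0.71598523  0.19727542 -2.36782999]
(38, 48, 0.305) shift [-0.03 -0.13  0.17] turn [ 0.0027 -0.0003 -0.0008] tcp [0.601 0.137 0.054]
(61.5, 48, 0.305) shift [-0.   -2.24 -0.71] turn [0. 0. 0.] tcp [0.577 0.138 0.054]
```

Same as before: push in, check, then lower.

```bash
python3 -m inch '[0,-0.6,0,0,0,0,0, 0,-0.6,-0.15,0,0,0,0, 0,-0.6,-0.15,0,0,0,0, 0,-0.6,-0.2,0,0,0,0, 0,0,0,0,0,0,0, 0,0,0,0,0,0,0]' 50
python3 - <<'E'
from h import *
held()
chain(1,[(61.5,48,.305),(61.5,48,.2)],f=(0,.0,-.0108))
E
```

```text
time_s: 24.12
ee_pos: [0.5777, 0.1382, 0.0541]
eef_rot: [2.831, -0.001, 1.524]
force: [9.6, -1.4, 0.8]
grip_width: 0.0244
held 11166 0.02441486825371883
[-0.07433839 -0.06959952  0.05287384  0.05581612]
-0.06 -0.045 2502 [-0.0001 -0.0529 -0.0396]
-0.03 -0.02 746 [ 0.0004 -0.025  -0.0226]
-0.04 -0.035 402 [-0.0002 -0.0385 -0.035 ]
0.03 0.045 338 [ 0.001   0.0426 -0.0255]
0.045 0.06 666 [ 0.0004  0.0497 -0.0252]
(61.5, 48, 0.305) shift [-0.03 -0.06 -0.03] turn [ 0.0055 -0.0008 -0.0005] tcp [0.577 0.138 0.054]
(61.5, 48, 0.2) shift [-0.   -0.14  0.57] turn [0.105 0.    0.   ] tcp [0.577 0.138 0.048]
```

```bash
python3 -m inch '[0,-0.12,0,0.05,0,0,0, 0,-0.08,0.28,0.052,0,0,0, 0,-0.08,0.28,0.052,0,0,0, 0,-0.08,0.32,0.05,0,0,0, 0,-0.08,0.32,0.05,0,0,0, 0,-0.08,0.32,0.05,0,0,0, 0,-0.04,0.32,0,0,0,0, 0,0,0,0,0,0,0, 0,0,0,0,0,0,0]'
python3 - <<'E'
from h import *
held()
chain(1,[(61.5,45,0)],f=(0,.0,-.0108))
E
```

```text
time_s: 25.3
ee_pos: [0.5751, 0.1382, 0.0349]
eef_rot: [3.134, -0.001, 1.524]
force: [11.2, -1.5, 1.0]
grip_width: 0.0247
held 13364 0.024727988406348756
[-0.07487329 -0.07435583  0.07007049  0.07240305]
-0.06 -0.045 2683 [-0.0001 -0.0526 -0.0414]
-0.03 -0.02 1003 [ 0.0004 -0.025  -0.0211]
-0.04 -0.035 519 [ 0.0003 -0.0374 -0.026 ]
0.03 0.045 374 [ 0.001   0.0424 -0.0255]
0.045 0.06 718 [ 0.001   0.05   -0.0252]
(61.5, 45, 0) shift [-0.02  0.13  0.07] turn [ 0.0079 -0.0007 -0.0006] tcp [0.576 0.138 0.034]
```

```bash
python3 -m inch '[0,0.05,0.1,0,0,0,0, 0,0,0,0,0,0,0.42, 0,0,0,0,0,0,0.42, 0,0,0,0,0,0,0.42, 0,0,-1,0,0,0,0.42, 0,0,-3,0,0,0,0.42, 0,0,-4,0,0,0,0.42, 0,0,-4,0,0,0,0.42, 0,0,-4,0,0,0,0.42, 0,0,0,0,0,0,0.42]'
cat >> h.py <<'E'
def seat(P,i):
    q=P-np.array([*O,0]);bX=q[...,:2]@bx;bY=q[...,:2]@by-bay(i)
    k=(abs(bY)<.012)&(P[...,2]<.09);print("bay",i,end=": ")
    for a in (-59,-52,-46,-40,-28,-10,8,26,38,44,50):
        m=k&(abs(bX-a/1e3)<.002);print(a,np.round(np.percentile(P[m][:,2],95)*1000,1) if m.any() else None,end="; ")
    print()
E
python3 - <<'E'
from h import *
o,im,d,c,P=snap("wrist","w8")
seat(P,2);seat(P,1)
_,im,_,c,P=snap("top");print([f for f in fuses(im,c,P) if f[0][0]<700 and f[0][1]>-.5e3])
go([.584,-.352,.2],0,np.radians(2))
E
```

```text
time_s: 26.6
ee_pos: [0.5744, 0.1385, 0.1962]
eef_rot: [3.134, -0.001, 1.524]
force: [0.2, 0.1, -0.2]
grip_width: 0.0397
bay 2: -59 None; -52 61.0; -46 61.6; -40 61.4; -28 59.1; -10 59.1; 8 59.2; 26 59.6; 38 62.3; 44 62.0; 50 75.7; 
bay 1: -59 None; -52 61.6; -46 61.7; -40 61.8; -28 59.0; -10 59.5; 8 59.1; 26 59.1; 38 61.6; 44 61.8; 50 75.7; 
[([585.4, -352.7], 112, 30, 92.7, [392.0, 192.0])]
shift cm [-48.91   3.39  -0.76] shift after turn [-0.62 49.03 -0.77] turn [ 1.6000e-03 -1.4000e-03  1.4889e+00]
```

```bash
python3 -m inch '[-4.89,0.34,-0.1,0,0,0,0.6, -4.89,0.34,-0.1,0,0,0,0.6, -4.89,0.34,-0.1,0,0,0,0.6, -4.89,0.34,-0.1,0,0,0,0.6, -4.89,0.34,-0.1,0,0,0,0.6, -4.89,0.34,-0.1,0,0,0,0.6, -4.89,0.34,-0.1,0,0,0,0.6, -4.89,0.34,0,0,0,0,0.6, -4.89,0.34,0,0,0,0,0.6, -4.89,0.34,0,0,0,0,0.6, 0,0,0,0,0,0.186,0.6, 0,0,0,0,0,0.186,0.6, 0,0,0,0,0,0.186,0.6, 0,0,0,0,0,0.186,0.6, 0,0,0,0,0,0.186,0.6, 0,0,0,0,0,0.186,0.6, 0,0,0,0,0,0.186,0.6, 0,0,0,0,0,0.186,0.6, 0,0,0,0,0,0,0.6, 0,0,0,0,0,0,0.6]' 50
python3 - <<'E'
from h import *
o,im,d,c,P=snap("wrist","w9")
F=fuses(im,c,P);print(F)
f=min(F,key=lambda f:np.hypot(f[0][0]-584,f[0][1]+352))
go([f[0][0]/1e3,f[0][1]/1e3,.004],0,np.radians(f[3]-90))
E
```

```text
time_s: 29.2
ee_pos: [0.5841, -0.3517, 0.1987]
eef_rot: [-3.141, -0.001, 0.04]
force: [-0.0, -0.8, -0.0]
grip_width: 0.0564
[([584.2, -352.1], 109, 30, 92.9, [253.0, 172.0])]
shift cm [-0.03  0.04 19.49] shift after turn [-0.    0.03 19.49] turn [-0.0003 -0.0013 -0.0113]
```

```bash
python3 -m inch '[0,0.03,3.5,0,0,0.011,0.6, 0,0,4,0,0,0,0.6, 0,0,4,0,0,0,0.6, 0,0,4,0,0,0,0.6, 0,0,2.5,0,0,0,0.6, 0,0,1.5,0,0,0,0.6, 0,0,0,0,0,0,0.6, 0,0,0,0,0,0,0, 0,0,0,0,0,0,0, 0,0,0,0,0,0,0, 0,0,0,0,0,0,0, 0,0,0,0,0,0,0, 0,0,-2,0,0,0,0, 0,0,-3,0,0,0,0, 0,0,-4,0,0,0,0, 0,0,-4,0,0,0,0, 0,0,-4,0,0,0,0, 0,0,-2.6,0,0,0,0, 0,0,0,0,0,0,0]' 50
python3 - <<'E'
from h import *
held()
go([*blk(-.012,bay(3)),.2],0,np.radians(87.33))
E
```

```text
time_s: 31.62
ee_pos: [0.5848, -0.3525, 0.2034]
eef_rot: [3.139, -0.006, 0.025]
force: [-0.1, -0.4, -1.1]
grip_width: 0.025
held 7996 0.025002532763721174
[-0.05510788 -0.05480987  0.05298166  0.05530454]
-0.06 -0.045 1218 [-0.0013 -0.0507 -0.0256]
-0.03 -0.02 748 [-0.0008 -0.0251 -0.0222]
-0.04 -0.035 482 [-0.0013 -0.0376 -0.0256]
0.03 0.045 356 [ 0.0005  0.0425 -0.0257]
0.045 0.06 629 [ 0.0005  0.0496 -0.0256]
shift cm [  1.44 -37.31   0.08] shift after turn [37.32 -1.23  0.11] turn [ 0.0028 -0.0018 -1.4994]
```

```bash
python3 -m inch '[0.18,-4.66,0,0,0,0,0, 0.18,-4.66,0,0,0,0,0, 0.18,-4.66,0,0,0,0,0, 0.18,-4.66,0,0,0,0,0, 0.18,-4.66,0,0,0,0,0, 0.18,-4.66,0,0,0,0,0, 0.18,-4.66,0,0,0,0,0, 0.18,-4.66,0,0,0,0,0, 0,0,0,0,0,-0.187,0, 0,0,0,0,0,-0.187,0, 0,0,0,0,0,-0.187,0, 0,0,0,0,0,-0.187,0, 0,0,0,0,0,-0.187,0, 0,0,0,0,0,-0.187,0, 0,0,0,0,0,-0.187,0, 0,0,0,0,0,-0.187,0, 0,0,0,0,0,0,0, 0,0,0,0,0,0,0]'
python3 - <<'E'
from h import *
held()
chain(3,[(38,110,.305),(38,48,.305)],f=(0,.0,-.0107))
E
```

```text
time_s: 33.92
ee_pos: [0.5892, 0.0209, 0.1997]
eef_rot: [3.141, 0.0, 1.517]
force: [0.3, 0.7, -2.3]
grip_width: 0.0249
held 7993 0.024902126620210772
[-0.05552323 -0.05519826  0.05260491  0.05553738]
-0.06 -0.045 1247 [-0.0002 -0.0509 -0.0256]
-0.03 -0.02 742 [ 0.0003 -0.0251 -0.0222]
-0.04 -0.035 439 [-0.0002 -0.0378 -0.0257]
0.03 0.045 379 [ 0.0016  0.0424 -0.0257]
0.045 0.06 607 [ 0.001   0.0493 -0.0255]
(38, 110, 0.305) shift [0.04 0.57 8.36] turn [-0.3039  0.0011 -0.007 ] tcp [0.595 0.021 0.116]
(38, 48, 0.305) shift [-0.   -1.86  5.91] turn [0. 0. 0.] tcp [0.595 0.021 0.054]
```

```bash
python3 -m inch '[-0.06,0,0,0,0,-0.007,0, 0,0,0,-0.152,0,0,0, 0,0,0,-0.152,0,0,0, 0,-0.72,2.6,0,0,0,0, 0,-0.72,2.6,0,0,0,0, 0,-0.72,2.6,0,0,0,0, 0,-0.72,2.6,0,0,0,0, 0,-0.68,2.6,0,0,0,0, 0,-0.28,1.05,0,0,0,0, 0,0,0,0,0,0,0, 0,0,0,0,0,0,0]'
python3 - <<'E'
from h import *
held();print(ctrl.get_obs()["force"])
chain(3,[(38,48,.305),(61.5,48,.305)],f=(0,.0,-.0107))
E
```

```text
time_s: 35.35
ee_pos: [0.5957, 0.0201, 0.0561]
eef_rot: [2.834, -0.0, 1.528]
force: [0.3, 0.1, -1.4]
grip_width: 0.0253
held 11235 0.025261310912957767
[-0.07485871 -0.07436512  0.05229017  0.05547194]
-0.06 -0.045 1732 [-0.0002 -0.0527 -0.0252]
-0.03 -0.02 748 [ 0.0004 -0.0251 -0.0223]
-0.04 -0.035 471 [-0.0002 -0.0377 -0.0258]
0.03 0.045 353 [ 0.0016  0.0425 -0.0258]
0.045 0.06 628 [ 0.0013  0.0494 -0.0256]
[-0.94763118 -0.45702161 -1.0544467 ]
(38, 48, 0.305) shift [ 0.09 -0.11  0.15] turn [ 0.0027 -0.0011  0.0033] tcp [0.595 0.021 0.054]
(61.5, 48, 0.305) shift [-0.   -2.24 -0.71] turn [0. 0. 0.] tcp [0.572 0.022 0.054]
```

```bash
python3 -m inch '[0.02,-0.6,0,0,0,0,0, 0.02,-0.6,-0.15,0,0,0,0, 0,-0.6,-0.15,0,0,0,0, 0,-0.6,-0.2,0,0,0,0, 0,0,0,0,0,0,0, 0,0,0,0,0,0,0]' 50
python3 - <<'E'
from h import *
held()
chain(3,[(61.5,48,.305),(61.5,48,.2)],f=(0,.0,-.0107))
E
```

```text
time_s: 36.15
ee_pos: [0.5723, 0.0214, 0.054]
eef_rot: [2.831, 0.0, 1.528]
force: [9.3, -1.6, 0.9]
grip_width: 0.025
held 11043 0.02504080054826204
[-0.07350292 -0.0691537   0.05249436  0.05489283]
-0.06 -0.045 2499 [-0.0001 -0.0529 -0.0397]
-0.03 -0.02 736 [ 0.0004 -0.0251 -0.0226]
-0.04 -0.035 398 [-0.0004 -0.0385 -0.0349]
0.03 0.045 338 [ 0.0016  0.0426 -0.0254]
0.045 0.06 633 [ 0.0016  0.0497 -0.0252]
(61.5, 48, 0.305) shift [ 0.06 -0.06 -0.05] turn [ 0.006  -0.0011  0.0034] tcp [0.572 0.022 0.054]
(61.5, 48, 0.2) shift [-0.   -0.14  0.57] turn [0.105 0.    0.   ] tcp [0.572 0.022 0.048]
```

```bash
python3 -m inch '[0,-0.12,0,0.05,0,0,0, 0,-0.08,0.28,0.052,0,0,0, 0,-0.08,0.28,0.052,0,0,0, 0,-0.08,0.32,0.05,0,0,0, 0,-0.08,0.32,0.05,0,0,0, 0,-0.08,0.32,0.05,0,0,0, 0,-0.04,0.32,0,0,0,0, 0,0,0,0,0,0,0, 0,0,0,0,0,0,0]'
python3 - <<'E'
from h import *
held()
chain(3,[(61.5,45,0)],f=(0,.0,-.0107))
E
```

```text
time_s: 37.33
ee_pos: [0.5696, 0.0215, 0.035]
eef_rot: [3.133, -0.0, 1.528]
force: [10.3, -0.7, 3.3]
grip_width: 0.0248
held 13328 0.024760090386929726
[-0.07489307 -0.07435162  0.07013353  0.07265798]
-0.06 -0.045 2675 [-0.0001 -0.0526 -0.0413]
-0.03 -0.02 988 [ 0.0004 -0.0251 -0.021 ]
-0.04 -0.035 486 [-0.0007 -0.0375 -0.0259]
0.03 0.045 369 [ 0.001   0.0425 -0.0253]
0.045 0.06 677 [ 0.0016  0.05   -0.0251]
(61.5, 45, 0) shift [0.07 0.13 0.07] turn [ 0.0083 -0.      0.0034] tcp [0.571 0.022 0.034]
```

Release, rise, and back off high to a view over the block and both tees.

```bash
python3 -m inch '[0,0.05,0.1,0,0,0,0, 0,0,0,0,0,0,0.42, 0,0,0,0,0,0,0.42, 0,0,0,0,0,0,0.42, 0,0,-1,0,0,0,0.42, 0,0,-3,0,0,0,0.42, 0,0,-4,0,0,0,0.42, 0,0,-4,0,0,0,0.42, 2,-1,-4,0,0,0,0.42, 2,-1,-4,0,0,0,0.42, 2,-1,0,0,0,0,0.42, 2,-1,0,0,0,0,0.42, 0,0,0,0,0,0,0.42]'
python3 - <<'E'
from h import *
o,im,d,c,P=snap("wrist","w10");np.save("P10.npy",P)
for i in (3,2,1):seat(P,i)
X,Y,Z=P[...,0],P[...,1],P[...,2]
for s,e in (("t0",(.23,.34)),("t1",(-.09,-.02))):
    m=(X>.54)&(X<.65)&(Y>e[0])&(Y<e[1])&(Z>.077)&(Z<.085);r=cv2.minAreaRect((P[m][:,:2]*1000).astype(np.float32));print(s,m.sum(),r)
for r in ctrl.place_of("wrist","tee_grip0"): print(np.round(r["centre"]),np.round(onplane(c,r["centre"],.071),4),round(r["score"],2))
_,im,_,c,P=snap("top");print([f for f in fuses(im,c,P) if f[0][0]<700 and f[0][1]>-.5e3])
E
```

```text
time_s: 39.0
ee_pos: [0.5308, 0.1042, 0.2329]
eef_rot: [3.139, -0.0, 1.529]
force: [0.6, -0.6, 0.7]
grip_width: 0.0395
bay 3: -59 None; -52 None; -46 61.4; -40 61.6; -28 58.9; -10 59.0; 8 59.1; 26 59.5; 38 62.0; 44 62.0; 50 61.6; 
bay 2: -59 None; -52 61.6; -46 61.6; -40 61.8; -28 59.1; -10 58.5; 8 59.4; 26 58.7; 38 61.9; 44 61.8; 50 62.2; 
bay 1: -59 None; -52 61.8; -46 61.5; -40 61.5; -28 58.6; -10 58.8; 8 58.9; 26 59.0; 38 62.0; 44 62.1; 50 74.8; 
t0 452 ((593.0032958984375, 274.38079833984375), (12.879615783691406, 57.10851287841797), 59.132503509521484)
t1 341 ((581.11962890625, -40.689697265625), (41.13041687011719, 12.49869155883789), 0.7397931814193726)
[134. 229.] [[ 0.5924 -0.0446  0.071 ]] 0.96
[472. 138.] [[0.4967 0.361  0.071 ]] 0.77
[388. 221.] [[0.5951 0.2704 0.071 ]] 0.7
[498. 230.] [[0.6122 0.4087 0.071 ]] 0.69
[391.  37.] [[0.3855 0.2596 0.071 ]] 0.65
[]
```

View pics/w10.png

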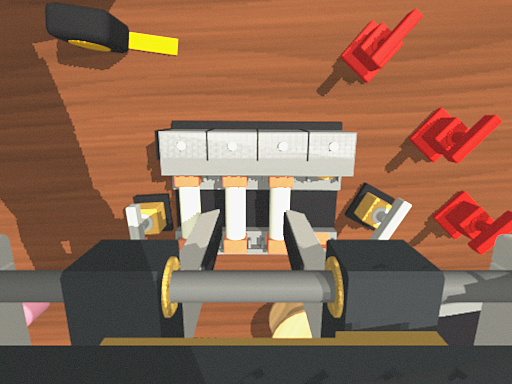

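Run:
```python
from h import *
go([.5965,.272,.2],0,np.radians(59.2))
```

```text
shift cm [17.19  5.77  3.25] shift after turn [17.87 -3.07  3.24] turn [ 2.200e-03 -4.000e-04  4.943e-01]
```

```bash
python3 -m inch '[4.3,1.44,0,0,0,0,0.6, 4.3,1.44,0,0,0,0,0.6, 4.3,1.44,0,0,0,0,0.6, 4.3,1.44,0,0,0,0,0.6, 0,0,1.6,0,0,0.165,0.6, 0,0,1.6,0,0,0.165,0.6, 0,0,0,0,0,0.165,0.6, 0,0,0,0,0,0,0.6, 0,0,0,0,0,0,0.6]' 40
cat >> h.py <<'E'
def tee(fn,near,ztcp):
    o,im,d,c,P=snap("wrist",fn);X,Y,Z=P[...,0],P[...,1],P[...,2]
    m=(np.hypot(X-near[0],Y-near[1])<.045)&(Z>.076)&(Z<.085)
    n,l,s,_=cv2.connectedComponentsWithStats(m.astype(np.uint8));m=l==1+np.argmax(s[1:,4])
    r=cv2.minAreaRect((P[m][:,:2]*1000).astype(np.float32));print(m.sum(),r,np.median(Z[m]),"mean",P[m].mean(0))
    b=cv2.boxPoints(r);e=b[1]-b[0];e2=b[2]-b[1];a=e if np.hypot(*e)>np.hypot(*e2) else e2
    a=np.degrees(np.arctan2(a[1],a[0]));yaw=o["eef_rot"][2];y=np.radians(a+90);y=yaw+(y-yaw+np.pi/2)%np.pi-np.pi/2
    print("yaw",np.degrees(y));go([r[0][0]/1e3,r[0][1]/1e3,ztcp],0,y)
E
python3 - <<'E'
from h import *
tee("w11",(.5965,.272),.064)
E
```

```text
time_s: 40.28
ee_pos: [0.5965, 0.2722, 0.2005]
eef_rot: [3.14, -0.001, 1.036]
force: [-0.5, -1.0, -0.4]
grip_width: 0.0565
700 ((596.2925415039062, 273.0115966796875), (11.882378578186035, 62.91617202758789), 59.40329360961914) 0.080463220866868 mean [0.59565899 0.27338401 0.08036291]
yaw 59.40335049470565
shift cm [ 0.04 -0.07 13.65] shift after turn [ 0.05 -0.04 13.65] turn [ 0.002  -0.0011 -0.0013]
```

View pics/w11.png

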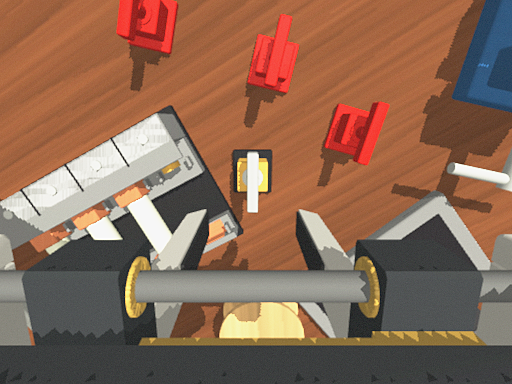

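```bash
python3 -m inch '[0.05,-0.05,3.5,0,0,0,0.4, 0,0,4,0,0,0,0.4, 0,0,3,0,0,0,0.4, 0,0,2,0,0,0,0.4, 0,0,1.15,0,0,0,0.4, 0,0,0,0,0,0,0.4, 0,0,0,0,0,0,0.4]' 40
python3 - <<'E'
from h import *
o=ctrl.get_obs();print(o["force"],o["moment"]);tee("w12",(.5965,.273),.064)
E
```

```text
time_s: 41.2
ee_pos: [0.5968, 0.2735, 0.065]
eef_rot: [3.139, -0.002, 1.033]
force: [0.0, -0.8, -0.4]
grip_width: 0.0377
[ 0.01532831 -0.76978138 -0.44815751] [-0.0465127   0.01837527 -0.02371829]
1749 ((593.3822021484375, 274.58697509765625), (11.891059875488281, 56.55093002319336), 58.83374786376953) 0.0805438970679618 mean [0.59186483 0.27549682 0.08047093]
yaw 58.833760529250775
shift cm [-0.09 -0.35  0.1 ] shift after turn [-0.09 -0.35  0.1 ] turn [ 0.0029 -0.0024  0.0062]
```

```bash
python3 -m inch '[0,0,0.1,0,0,0,0, 0,0,0,0,0,0,0, 0,0,0,0,0,0,0, 0,0,0,0,0,0,0, 0,0,0,0,0,0,0]' 58
python3 -c "
from h import *
o=ctrl.get_obs();print(o['force'],o['moment'],o['eef_rot'],o['ee_pos'],o['grip_width'])"
```

```text
time_s: 41.88
ee_pos: [0.5961, 0.2729, 0.0629]
eef_rot: [3.14, 0.0, 1.033]
force: [-2.9, -5.2, 2.7]
grip_width: 0.0113
[-2.94666308 -5.20128312  2.65742902] [-0.79908127  0.71935188 -0.01504283] [3.14011864e+00 9.51311719e-05 1.03270880e+00] [0.59605145 0.27292428 0.06285047] 0.011333546333482835
```

```bash
python3 -m inch '[0,0,0,0,0,0.03,0, 0,0,0,0,0,0.03,0, 0,0,0,0,0,0,0]' 58
python3 -c "
from h import *
o=ctrl.get_obs();print(o['force'],o['moment'],o['eef_rot'],o['ee_pos'],o['grip_width'])"
```

```text
time_s: 42.25
ee_pos: [0.5961, 0.273, 0.0629]
eef_rot: [3.14, -0.0, 0.972]
force: [-3.4, -5.4, 2.2]
grip_width: 0.0114
[-3.41118983 -5.36203715  2.20737259] [-0.83209069  0.61579499  0.18764156] [ 3.13995738e+00 -2.29192188e-04  9.72343269e-01] [0.59611459 0.27299838 0.06289914] 0.011447654627300774
```

```bash
python3 -m inch '[0,0,0,0,0,0.03,0, 0,0,0,0,0,0.03,0, 0,0,0,0,0,0,0]' 58
python3 -c "
from h import *
o=ctrl.get_obs();print(o['force'],o['moment'],o['eef_rot'],o['ee_pos'],o['grip_width'])"
```

```text
time_s: 42.62
ee_pos: [0.5962, 0.2731, 0.0629]
eef_rot: [3.14, -0.001, 0.912]
force: [-3.0, -5.0, 3.9]
grip_width: 0.0113
[-2.97537353 -5.01854231  3.85653519] [-0.8642548   0.60093503  0.38090044] [ 3.13984590e+00 -6.02213439e-04  9.12216812e-01] [0.59619388 0.27310444 0.06289185] 0.011323883406202733
```

```bash
python3 -m inch '[0,0,0,0,0,0,0, 0,0,0,0,0,0,0, 0,0,0,0,0,0,0, 0,0,0,0,0,0,0]' 58
python3 -c "
from h import *
o=ctrl.get_obs();print(o['moment'],o['eef_rot'])"
python3 -m inch '[0,0,0,0,0,-0.06,0, 0,0,0,0,0,-0.06,0, 0,0,0,0,0,0,0, 0,0,0,0,0,0,0.4, 0,0,0,0,0,0,0.4, 0,0,0,0,0,0,0.4, 0,0,-2,0,0,0,0.4, 0,0,-4,0,0,0,0.4, 0,0,-4,0,0,0,0.4, 0,0,-4,0,0,0,0.5, 0,0,0,0,0,0,0.5]' 40
python3 - <<'E'
from h import *
tee("w13",(.5965,.272),.064)
go([.591,-.0415,.2],0,np.radians(90.7))
E
```

```text
time_s: 43.12
ee_pos: [0.5962, 0.2731, 0.0629]
eef_rot: [3.14, -0.001, 0.913]
force: [-3.6, -3.4, 3.0]
grip_width: 0.0115
[-0.84465118  0.63428348  0.35207753] [ 3.13990074e+00 -5.71928274e-04  9.12727474e-01]
time_s: 44.5
ee_pos: [0.5971, 0.2738, 0.208]
eef_rot: [3.135, -0.007, 1.033]
force: [0.1, -0.2, -0.1]
grip_width: 0.0466
630 ((596.3960571289062, 272.523193359375), (11.069108963012695, 63.36837387084961), 59.2828254699707) 0.08046832577092258 mean [0.59562474 0.27314494 0.0804391 ]
yaw 59.28285229736828
shift cm [-0.14 -0.   14.13] shift after turn [-0.09  0.05 14.13] turn [ 0.004  -0.0038 -0.0019]
shift cm [-27.33  15.68   0.49] shift after turn [-31.5   -0.93   0.53] turn [ 0.0049 -0.0026 -0.5502]
```

```bash
python3 -m inch '[-3.9,2.24,0,0,0,0,0.5, -3.9,2.24,0,0,0,0,0.5, -3.9,2.24,0,0,0,0,0.5, -3.9,2.24,0,0,0,0,0.5, -3.9,2.24,0,0,0,0,0.5, -3.9,2.24,0,0,0,0,0.5, -3.9,2.24,0.5,0,0,0,0.5, 0,0,0,0,0,-0.1835,0.5, 0,0,0,0,0,-0.1835,0.5, 0,0,0,0,0,-0.1835,0.5, 0,0,0,0,0,0,0.5, 0,0,0,0,0,0,0.5]' 40
python3 - <<'E'
from h import *
tee("w14",(.591,-.042),.064)
E
```

```text
time_s: 46.05
ee_pos: [0.5906, -0.0413, 0.1975]
eef_rot: [3.14, -0.0, 1.579]
force: [0.3, -0.7, 0.1]
grip_width: 0.0469
694 ((592.3170776367188, -41.38014602661133), (63.585487365722656, 11.674349784851074), 0.7234508991241455) 0.08050041451782133 mean [ 0.59111041 -0.04120394  0.08042205]
yaw 90.72344931117675
shift cm [-0.    0.15 13.36] shift after turn [-0.    0.17 13.36] turn [ 0.0015  0.     -0.0036]
```

```bash
python3 -m inch '[0,0.16,3.3,0,0,-0.004,0.4, 0,0,4,0,0,0,0.4, 0,0,3,0,0,0,0.4, 0,0,2,0,0,0,0.4, 0,0,1.1,0,0,0,0.4, 0,0,0,0,0,0,0.4, 0,0,0,0,0,0,0.4, 0,0,0,0,0,0,0, 0,0,0,0,0,0,0, 0,0,0,0,0,0,0, 0,0,0,0,0,0,0, 0,0,0,0,0,0,0]' 58
python3 -c "
from h import *
o=ctrl.get_obs();print(o['force'],o['moment'],o['eef_rot'],o['ee_pos'],o['grip_width'])"
```

```text
time_s: 47.6
ee_pos: [0.5927, -0.0423, 0.0642]
eef_rot: [3.139, 0.001, 1.587]
force: [-0.7, -5.5, 1.6]
grip_width: 0.0112
[-0.68187419 -5.54918236  1.6067351 ] [-1.01916742  0.09582288 -0.02535106] [3.13919646e+00 1.31411824e-03 1.58702237e+00] [ 0.59273854 -0.04226673  0.06415413] 0.011181668234229758
```

```bash
python3 -m inch '[0,0,0,0,0,0.03,0, 0,0,0,0,0,0.03,0, 0,0,0,0,0,0.03,0, 0,0,0,0,0,0.03,0, 0,0,0,0,0,0,0]' 58
python3 -c "
from h import *
o=ctrl.get_obs();print(o['force'],o['moment'],o['eef_rot'],o['ee_pos'],o['grip_width'])"
```

```text
time_s: 48.22
ee_pos: [0.5927, -0.0421, 0.0642]
eef_rot: [3.139, 0.001, 1.467]
force: [-0.9, -4.9, 1.6]
grip_width: 0.0116
[-0.92430973 -4.94097855  1.58439228] [-0.95971083  0.11792268  0.37568923] [3.13908526e+00 1.00931457e-03 1.46704213e+00] [ 0.59274207 -0.04214003  0.06415792] 0.011571589518162631
```

Change of 0.40 N m; hold, relax, release and rise.

```bash
python3 -m inch '[0,0,0,0,0,0,0, 0,0,0,0,0,0,0, 0,0,0,0,0,0,0, 0,0,0,0,0,0,0]' 58
python3 -c "
from h import *
o=ctrl.get_obs();print(o['moment'],o['eef_rot'])"
python3 -m inch '[0,0,0,0,0,-0.06,0, 0,0,0,0,0,-0.06,0, 0,0,0,0,0,0,0, 0,0,0,0,0,0,0.4, 0,0,0,0,0,0,0.4, 0,0,0,0,0,0,0.4, 0,0,-2,0,0,0,0.4, 0,0,-4,0,0,0,0.4, 0,0,-4,0,0,0,0.4, 0,0,-4,0,0,0,0.5, 4,-3,-3,0,0,0,0.5, 4,-3,-3,0,0,0,0.5, 4,-3,0,0,0,0,0.5, 0,0,0,0,0,0,0.5, 0,0,0,0,0,0,0.5]' 40
python3 - <<'E'
from h import *
o,im,d,c,P=snap("wrist","w15")
for i in (3,2,1):seat(P,i)
tee("w15",(.5925,-.0414),.064);tee("w15",(.5965,.2725),.064)
_,im,_,c,P=snap("top","top1");print([f for f in fuses(im,c,P) if f[0][0]<700 and f[0][1]>-.5e3])
a=cv2.imread("pics/top1.png")[90:330,70:470];cv2.imwrite("pics/top1z.png",cv2.resize(a,(800,480),interpolation=cv2.INTER_CUBIC))
E
```

```text
time_s: 48.72
ee_pos: [0.5927, -0.0421, 0.0642]
eef_rot: [3.139, 0.001, 1.467]
force: [-0.8, -5.8, 1.5]
grip_width: 0.0117
[-0.93922789  0.13390239  0.38629805] [3.13904418e+00 1.03068863e-03 1.46749462e+00]
time_s: 50.6
ee_pos: [0.5005, 0.0769, 0.2637]
eef_rot: [3.139, 0.0, 1.588]
force: [0.4, -0.6, 0.1]
grip_width: 0.0467
bay 3: -59 None; -52 61.8; -46 61.4; -40 61.6; -28 58.0; -10 56.1; 8 56.6; 26 58.8; 38 61.6; 44 62.0; 50 70.1; 
bay 2: -59 None; -52 61.6; -46 61.3; -40 61.4; -28 59.1; -10 59.0; 8 59.1; 26 59.2; 38 61.6; 44 61.8; 50 71.8; 
bay 1: -59 None; -52 61.5; -46 62.1; -40 61.5; -28 58.5; -10 55.9; 8 53.8; 26 58.4; 38 61.9; 44 61.6; 50 72.1; 
274 ((590.4970703125, -40.940521240234375), (60.47304916381836, 12.574974060058594), 0.5410380959510803) 0.07998780354573093 mean [ 0.58089671 -0.039658    0.07977814]
yaw 90.54103544901322
shift cm [-11.86   8.77  19.95] shift after turn [-11.81   8.87  19.93] turn [0.0014 0.0002 0.0061]
174 ((579.7276000976562, 282.3697509765625), (13.109689712524414, 26.46953773498535), 57.32621383666992) 0.08031174054698234 mean [0.57723672 0.28169559 0.0799203 ]
yaw 57.32611921337552
shift cm [20.49  8.19 19.93] shift after turn [21.61 -4.47 19.92] turn [ 1.300e-03 -1.000e-04  5.856e-01]
[]
```

View pics/w15.png

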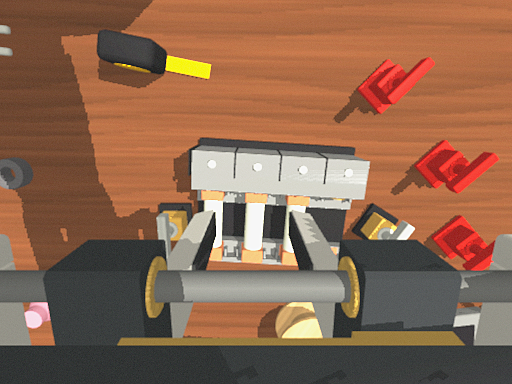

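View pics/top1z.png

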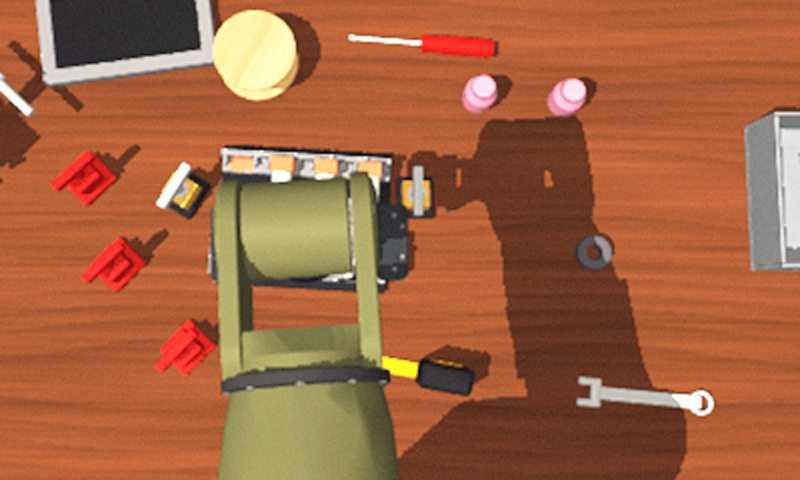

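The views show all three fuses home in bays 1–3 and no fuse left on the bench. The bystanders (nut, nozzles, spool, driver, spanner, tape) are at their starting pixels, and the robot is clear of everything.

```bash
python3 -c "
from station import ctrl
print(ctrl.hand_in())"
```

```text
the job is handed in; nothing more can be done
None
```

The job is done and handed in at about 51 s of robot time. Three fuses were on the bench, and they now lie home in bays 2, 1 and 3. I then tested the left tee screw, followed by the right.

**Fuses:** In the last check all three lay level, with cap tops reading about 61.6 mm. The expected height is 60 mm, and the depth readings ran about 1.5 mm high on the tail wall too. In that last view the fingers half hid the fuses in bays 1 and 3, so a few mid-barrel heights read low. Clear views just after each fit showed them level.

**Tee screws:** I gripped each bar and turned it 0.12 rad clockwise.
- **Left:** 0.38 N m at the start of the half-second hold and 0.35 N m at its end, with a zero offset of about −0.02. The bar was back at its rest angle afterwards.
- **Right:** 0.38 to 0.39 N m, with a zero offset of about −0.03. The bar was back within 0.2 degrees.
- **Disagreement:** a 0.12 rad turn with no slip would mean about 0.48 N m, so the true torque lies between 0.37 and 0.48, well under 0.8.

**Other things:** The bystanders and the red look-alikes show no movement in the last top view, and the robot was touching nothing. I saw no grip slackening and no knocked fuse.

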